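# Close a clip-lid canister

### The job

Put the lid on the round canister, each clip above a keeper, and let go of it. Then fold the three clip flaps down round the rim one after the other until each has snapped behind its keeper, pushing gently: never more than about 12 N on a clip. Leave the other things on the bench alone.

Things in the scene. Friction and masses are not known exactly. Their poses are not given: they have to be found in the camera images.
- pot: round aluminium canister, open on top, fixed to the bench. Wall 84 mm across, mouth 74.6 mm, rim flange 102 mm across with its flat upper face 50 mm above the bench. Origin: centre of the underside, z up. Below the rim are three steel keepers, at 0, +120 and -120 degrees round z from the pot's x axis.
- pot_rim (a point): centre of the pot's mouth, level with the rim face. Each keeper is a level bar 8 mm thick, 18 mm long, parallel to the rim, its centre 17 to 19 mm below this point. Keepers are adjustable: each is set anywhere from 52 to 64 mm from the axis, which is not measured, so each clip closes to a different depth.
- lid: loose aluminium lid, 102 mm across, 6 mm thick, 0.4 kg, right way up. Under it a plug 72.2 mm across (66 at its tapered foot), 6 mm deep, that drops into the pot's mouth. Origin: centre of the plug's underside, 44 mm above the bench when seated on the rim. Three like clips on its edge at 0, +120 and -120 degrees round z from its x axis; any of the three turns puts each clip over a keeper.
- lid_handle (a point): centre of the top of the black bar handle on the lid, 32 mm above the lid's origin. The bar is 50 mm long along the lid's x axis, 14 mm wide, 20 mm high.
- flap_a: steel clip flap at 0 degrees on the lid. Origin on its hinge, 54 mm from the lid's axis, 9 mm above the lid's origin; x from hinge to free end, z outward. Plate 26 mm wide, x = 4 to 34 mm, outer face at z = 10 mm; black thumb pad on its end, x = 26 to 34, outer face at z = 15.6. At x = 27, z = 0 a sprung 6 mm hook bar rides over the keeper and springs in behind it.
- clip_a (a joint): hinge of flap_a: 0 = straight out, negative = tilted up, 1.57 = hanging down; stays where it is left. The bar meets the keeper at 0.85 to 1.5 and lies snapped in at 1.2 to 1.87 (as keeper and lid lie). Pushed on the thumb pad along its arc, snapping takes 4 to 10 N (more if the finger slides on the pad), then the force drops; a few mm on is a hard stop.
- flap_b: steel clip flap at +120 degrees on the lid. Origin on its hinge, 54 mm from the lid's axis, 9 mm above the lid's origin; x from hinge to free end, z outward. Plate 26 mm wide, x = 4 to 34 mm, outer face at z = 10 mm; black thumb pad on its end, x = 26 to 34, outer face at z = 15.6. At x = 27, z = 0 a sprung 6 mm hook bar rides over the keeper and springs in behind it.
- clip_b (a joint): hinge of flap_b: 0 = straight out, negative = tilted up, 1.57 = hanging down; stays where it is left. The bar meets the keeper at 0.85 to 1.5 and lies snapped in at 1.2 to 1.87 (as keeper and lid lie). Pushed on the thumb pad along its arc, snapping takes 4 to 10 N (more if the finger slides on the pad), then the force drops; a few mm on is a hard stop.
- flap_c: steel clip flap at -120 degrees on the lid. Origin on its hinge, 54 mm from the lid's axis, 9 mm above the lid's origin; x from hinge to free end, z outward. Plate 26 mm wide, x = 4 to 34 mm, outer face at z = 10 mm; black thumb pad on its end, x = 26 to 34, outer face at z = 15.6. At x = 27, z = 0 a sprung 6 mm hook bar rides over the keeper and springs in behind it.
- clip_c (a joint): hinge of flap_c: 0 = straight out, negative = tilted up, 1.57 = hanging down; stays where it is left. The bar meets the keeper at 0.85 to 1.5 and lies snapped in at 1.2 to 1.87 (as keeper and lid lie). Pushed on the thumb pad along its arc, snapping takes 4 to 10 N (more if the finger slides on the pad), then the force drops; a few mm on is a hard stop.
- clear_tape: bystander, roll of clear tape, 46 mm, 15 mm high; origin at the centre of its underside
- parts_tin_a: bystander, screw-lid tin, 53 mm, 22 mm high; origin at the centre of its underside
- screwdriver_red: bystander, small screwdriver with a red handle, 115 mm; origin at the centre of its underside
- eye_loupe: bystander, black eye loupe, 38 mm, 31 mm high; origin at the centre of its underside
Not all that is in view belongs to the job. Leave any red look-alike of the pot alone.

How it is judged:
By the outcome, as a careful person would: the job done as asked, in the order asked, and still so for the second after the job is handed in, with the robot touching nothing.
It also fails if it takes over 72 s, if anything falls off the work surface, if the arm or the gripper's body presses on something with over 40 N, if the wrist force passes 120 N, or if a joint passes its speed limit or range.

### The arm

A 6-joint arm with a two-finger parallel gripper is mounted at the origin on a cart in front of the work surface, level with it; the furniture and walls round the work are solid. World frame = base frame: x ahead of the robot, y to its left, z up, the work surface at z = 0. Lengths are in mm, angles in rad, forces in N, time in s.
With the tool pointing down it reaches from about 150 to 775 mm from the base axis. Payload 6.1 kg.
Tool frame: the origin (TCP) lies between the finger pads; the fingertips stand 8 mm ahead of it and the grasp point (between the pads) lies 11 mm behind it (robot.tcp_to_tips is the distance from the TCP to the fingertips, in mm); z points along the fingers, y is the line along which they close (so a half turn about z gives the same grasp; the last joint's range is limited). The gripper opens to 85 mm and grips with 20 to 120 N. Pads are 22 mm wide; open, the fingers measure 114 mm over their backs; the gripper's body (76 mm by 85 mm) begins 54 mm behind the grasp point. The pads swing forward as they close: fully open they stand 13 mm farther back than shut.
Start: joints at [-1.308, 0.126, -0.04, 1.405, 0, 1.571], TCP at [136.381, -506.96, 239.295] pointing down, gripper open.
Joint ranges: [-2.72, 2.72], [-0.95, 1.95], [-1.27, 1.35], [-1.78, 2.02], [-1.46, 1.47], [-3.14, 3.14]. Speed limits (rad/s): [2.39, 2.39, 3.01, 3.14, 3.14, 3.14].

### API

Orientations are given as a rotation vector (axis times angle).
In Python, from cell import robot gives the robot as it stands. The module is installed in compiled form; this text tells all that it offers.
- The arm moves only by the shell command python3 -m handwheel 'ROWS' [FORCE]. ROWS is text: rows parted by semicolons, each of 5 numbers parted by spaces: the shift along the tool's x, y, z in cm, then the turn about the tool's z in degrees, then the opening, from 0 (shut) to 1 (fully open). In form: x y z twist jaw; .... A call has 1 to 8 rows; each row is the pose to reach, as a shift and turn from the pose commanded when the call began, along the tool's axes at that moment; what a row does not reach only later rows make up. A row lasts 1/10 s, in which the tool goes at most 50 mm and 8.59 degrees, less where a joint would pass 70% of its speed; a pose out of reach is approached as far as the arm can. A call with a gripper value outside its range is refused whole. The fingers move at their own pace and stop on an object; FORCE is the grip in N (left out, the last holds). Time passes only in rows, so rows that repeat a pose let the fingers close. It gives the time, the measured TCP pose, the force, the opening and the grip force at its end, in the units of the state.
- robot.sense(): the state, without advancing time (a new reading comes with each control period).
- robot.camera(name): name is "scene" or "top" or "wrist"; returns a dict with "color" (400x640x3 uint8, red, green, blue), "depth" (400x640 float32, mm along the optical axis (not along the pixel's ray), 0 where there is no reading), "K" (3x3 intrinsics, pixels), "dist" ([k1, k2, p1, p2, k3] as OpenCV has them; the pictures are not rectified), "pose" (4x4, takes a point from camera to world coordinates). Camera axes: x right, y down, z forward; pixel columns grow to the right and rows downward; lengths in mm; the calibration is good to about 2 mm. A picture is of the moment at which its call begins.
- robot.close_job(): hands the job in; it is judged then, once.
Trained networks look in a picture, given as the dict that the camera call returned (one of the last four; its "shot" number tells which), for a name from the list of things; names that differ only in an ending like _2 or _b are one class to them, and where a whole thing is asked for, a point or a joint stands for the part that bears it (a point fixed in the world has none). Each returns a list of dicts, best first, with "p" (0 to 1); they miss things now and then, are a little off and sometimes report something else, mostly with a low value. They report only what shows in the picture. A call takes as long as a camera call. They do not tell look-alikes from the thing itself.
- robot.silhouettes(picture, thing): "region" (400x640 bool, what is visible of it) and "point" ([column, row] in pixels, amid what is visible of it).
The state is a dict: "time_s": time; "joint_pos": joint angles; "joint_vel": joint speeds; "joint_efforts": joint torques, N m; "eef_pos": TCP position; "eef_rot": TCP orientation; "contact_force": force on the tool from outside, world axes, zero at the start; "torque": the same for the moment, N m; "gripper_width": finger opening in mm; "finger_force": force on a finger pad.
Only numpy, scipy, OpenCV 4.12 (cv2) and the standard library are available. Lean on these libraries where they do the work, as an engineer would, in place of code of your own. Each camera call takes 0.05 s, during which the arm holds its last target. There are 200 camera calls.

## Working session

There is one attempt and no reset: what is moved stays moved. The work goes in short steps, Python scripts to look and compute and a shell command to move; the robot and the scene stay as the last step left them, time stands still between calls to the robot, and variables do not carry over. Pictures are saved under pics/ and viewed, at most 10 in all, crops included, and the job is handed in when it is done.

```bash
mkdir -p pics; ls; cat > h.py <<'E'
import numpy as np, cv2
from cell import robot
def save(c,n): cv2.imwrite('pics/'+n,c['color'][:,:,::-1])
def world(c,uv,d=None,z=None):
    uv=np.asarray(uv,float).reshape(-1,2)
    p=cv2.undistortPoints(uv[:,None],c['K'],np.array(c['dist'],float))[:,0]
    r=np.c_[p,np.ones(len(p))]; T=np.asarray(c['pose'])
    if z is not None:
        w=r@T[:3,:3].T; s=(z-T[2,3])/w[:,2]; return T[:3,3]+w*s[:,None]
    return (r*np.asarray(d,float)[:,None])@T[:3,:3].T+T[:3,3]
def cloud(c,mask):
    v,u=np.nonzero(mask&(c['depth']>0)); return world(c,np.c_[u,v],c['depth'][v,u])
E
python3 - <<'E'
from h import *
print(robot.sense())
for n in ('top','scene'):
    c=robot.camera(n); save(c,n+'1.png')
    for t in ('pot','lid','lid_handle','flap_a','clear_tape','parts_tin_a','screwdriver_red','eye_loupe'):
        for s in robot.silhouettes(c,t):
            P=cloud(c,s['region'])
            print(n,t,round(s['p'],2),np.round(s['point']),len(P),np.round(np.median(P,0),1) if len(P) else '',np.round(np.percentile(P,[2,98],axis=0),0).tolist() if len(P) else '')
E
```

```text
pics
{'time_s': 0.0, 'joint_pos': array([-1.30801686e+00,  1.26416378e-01, -4.06238079e-02,  1.40538207e+00,
        1.08246336e-05,  1.57081410e+00]), 'joint_vel': array([-4.51455253e-05, -1.23185993e-03,  1.40581325e-04, -5.21858380e-04,
       -8.67880338e-04, -1.31917310e-03]), 'joint_efforts': array([ 8.53016682e-04, -4.35914934e+01,  3.52924168e+01,  1.70123071e-02,
       -1.07003002e-04, -1.32043019e-05]), 'eef_pos': array([ 136.27838099, -506.59926572,  238.50213298]), 'eef_rot': array([-3.11291879e+00, -4.11347361e-01,  3.17607469e-04]), 'contact_force': array([0.837448  , 0.30609669, 0.15574075]), 'torque': array([ 0.05112408, -0.01060049, -0.07628111]), 'finger_force': 0.0, 'gripper_width': 85.43098398107773}
top pot 0.92 [306. 178.] 1536 [488.1 133.9  20.3] [[438.0, 89.0, 1.0], [532.0, 180.0, 54.0]]
top pot 0.83 [228. 312.] 1773 [178.6 303.8  18.5] [[135.0, 250.0, 4.0], [227.0, 345.0, 57.0]]
top lid 0.86 [375. 178.] 1869 [502.7 -34.9  13.9] [[454.0, -110.0, 1.0], [587.0, 17.0, 33.0]]
top flap_a 0.41 [406. 182.] 137 [ 488.  -107.3   24.4] [[475.0, -123.0, -0.0], [504.0, -
[... 919 characters left out ...]
ene pot 0.44 [299. 159.] 152 [685.6  38.7  12. ] [[668.0, 16.0, -2.0], [714.0, 60.0, 17.0]]
scene lid 0.68 [347. 182.] 831 [494.4 -32.3  13.6] [[448.0, -112.0, 8.0], [583.0, 18.0, 33.0]]
scene lid_handle 0.62 [346. 179.] 894 [497.5 -32.   13.5] [[448.0, -111.0, 1.0], [582.0, 21.0, 33.0]]
scene flap_a 0.57 [340. 195.] 73 [452.1  16.7  22.2] [[441.0, -0.0, 12.0], [472.0, 29.0, 31.0]]
scene flap_a 0.53 [374. 180.] 106 [ 482.3 -104.4   21.7] [[472.0, -133.0, -1.0], [512.0, -87.0, 33.0]]
scene screwdriver_red 0.59 [265. 174.] 77 [670.4 155.1   5.7] [[657.0, 100.0, -2.0], [688.0, 195.0, 10.0]]
scene screwdriver_red 0.28 [326. 148.] 91 [684.5 -56.1  22.2] [[675.0, -72.0, 7.0], [706.0, -45.0, 32.0]]
```

```bash
python3 - <<'E'
import cv2
a=cv2.imread('pics/top1.png')[60:360,170:470]
cv2.imwrite('pics/top1c.png',cv2.resize(a,(600,600),interpolation=cv2.INTER_CUBIC))
E
```

```text
(no output)
```

View pics/top1c.png

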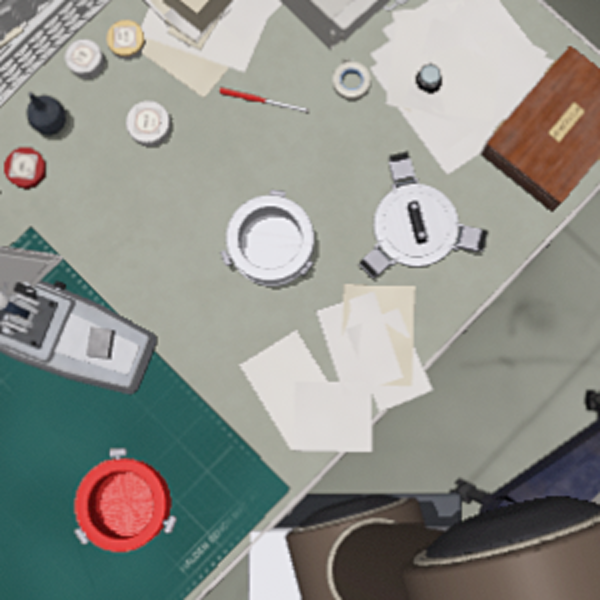

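View pics/scene1.png

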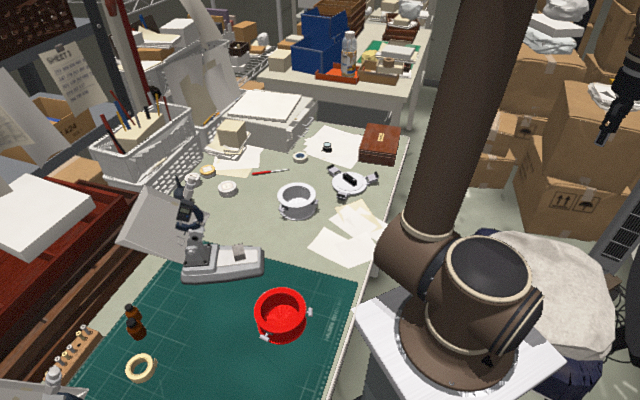

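The top view shows the silver pot at crop pixel (270,240) with keepers at about (278,193), (228,258) and (307,270). The lid is at (417,225), with its handle bar and one clip roughly along the tool's x. The red look-alike is at (120,505). Next I'll move above the lid and look closer.

```bash
python3 -m handwheel '15 -15 -6 0 1;43 -38.8 -6 0 1;43 -38.8 -6 0 1;43 -38.8 -6 0 1;43 -38.8 -6 0 1;43 -38.8 -6 0 1;43 -38.8 -6 0 1;43 -38.8 -6 0 1'; python3 -c "
from h import *
print(robot.sense()['eef_pos'])"
```

```text
time_s: 1.7
eef_pos: [351.7, -171.5, 283.9]
eef_rot: [3.114, 0.411, 0.002]
contact_force: [1.6, -1.4, 0.5]
gripper_width: 85.5
finger_force: 0.0
[ 351.65182493 -171.51368263  283.88348421]
```

```bash
python3 -m handwheel '13 -12 -1 0 1;13 -12 -1 0 1;13 -12 -1 0 1;13 -12 -1 0 1;13 -12 -1 0 1;13 -12 -1 0 1'; python3 - <<'E'
from h import *
c=robot.camera('wrist'); save(c,'w1.png'); print(np.round(c['pose'],3).tolist())
for t in ('pot','lid','lid_handle','flap_a'):
    for s in robot.silhouettes(c,t):
        P=cloud(c,s['region'])
        print(t,round(s['p'],2),np.round(s['point']),len(P),np.round(np.median(P,0),1) if len(P) else '',np.round(np.percentile(P,[2,98],axis=0),0).tolist() if len(P) else '')
E
```

```text
time_s: 2.3
eef_pos: [445.4, -23.2, 293.2]
eef_rot: [3.114, 0.414, -0.001]
contact_force: [0.2, -0.1, -0.1]
gripper_width: 85.3
finger_force: 0.0
[[0.261, -0.927, -0.268, 514.084], [-0.965, -0.251, -0.073, -6.527], [0.0, 0.278, -0.961, 429.116], [0.0, 0.0, 0.0, 1.0]]
pot 0.94 [205. 109.] 6499 [485.4 138.4  34. ] [[439.0, 85.0, 5.0], [535.0, 177.0, 53.0]]
pot 0.86 [ 63. 282.] 5043 [179.4 299.4  36.3] [[138.0, 249.0, 7.0], [230.0, 340.0, 55.0]]
lid 0.98 [343. 127.] 6348 [506.2 -36.8  14.7] [[455.0, -114.0, 10.0], [587.0, 14.0, 34.0]]
lid 0.39 [296. 152.] 486 [459.4   9.2  23. ] [[443.0, -8.0, 1.0], [476.0, 25.0, 32.0]]
lid_handle 0.82 [342. 129.] 6593 [505.5 -36.6  14.6] [[455.0, -115.0, 1.0], [587.0, 15.0, 34.0]]
flap_a 0.98 [298. 153.] 450 [459.6   9.5  23.1] [[445.0, -6.0, 1.0], [475.0, 24.0, 32.0]]
flap_a 0.74 [383. 156.] 475 [ 488.3 -109.    25.1] [[474.0, -122.0, 1.0], [502.0, -95.0, 35.0]]
flap_a 0.28 [342. 127.] 6473 [506.2 -36.6  14.6] [[454.0, -115.0, 1.0], [587.0, 14.0, 34.0]]
```

View pics/w1.png

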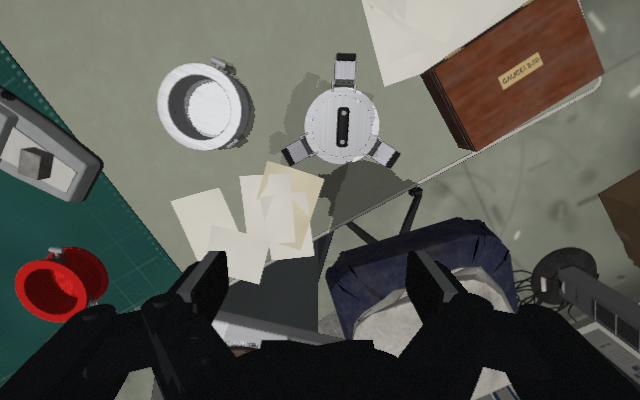

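The wrist view shows the lid at (342,127), its handle bar upright in the picture and its clips slightly tilted up. The pot is at (205,107), with a keeper at about (222,66). Next come circle fits and yaw angles from depth.

```bash
cat >> h.py <<'E'
from scipy.optimize import least_squares
def circ(P,r,c0):
    # robust fit of outer-boundary disc: max radial percentile per angle bin
    f=lambda c:np.hypot(P[:,0]-c[0],P[:,1]-c[1])-r
    return least_squares(f,c0,loss='soft_l1').x
def edge(P,c,n=72):
    d=P[:,:2]-c; a=np.arctan2(d[:,1],d[:,0]); r=np.hypot(*d.T); b=((a+np.pi)/(2*np.pi)*n).astype(int)%n
    return np.array([P[b==i][np.argmax(r[b==i])] for i in range(n) if (b==i).sum()>3])
E
python3 - <<'E'
from h import *
c=robot.camera('wrist'); A=cloud(c,np.ones((400,640),bool))
# pot
P=A[(np.hypot(A[:,0]-487,A[:,1]-135)<75)]
z=P[:,2]; R=P[(z>46)&(z<56)]; print('rim z',np.median(R[:,2]))
cc=np.array([487,135.])
for i in range(4):
    R2=R[np.hypot(*(R[:,:2]-cc).T)<54]; E=edge(R2,cc); cc=circ(E,51,cc)
d=R[:,:2]-cc; r=np.hypot(*d.T); print('pot c',cc,'rim r range',np.percentile(r,[1,5,50,95,99]),'mean of ring',R[:,:2].mean(0))
d=P[:,:2]-cc; r=np.hypot(*d.T); m=(r>53)&(r<72)&(z>20)&(z<42)
a=np.degrees(np.arctan2(d[:,1],d[:,0]))
h,e=np.histogram(a[m],bins=72,range=(-180,180)); print([(int(e[i]),int(h[i])) for i in range(72) if h[i]>2])
# lid
L=A[np.hypot(A[:,0]-492,A[:,1]+36)<100]; z=L[:,2]
D=L[(z>8)&(z<16)]; cl=np.array([492,-36.])
for i in range(5):
    D2=D[np.hypot(*(D[:,:2]-cl).T)<54]; E=edge(D2,cl); cl=circ(E,51,cl)
print('lid c',cl,np.median(D2[:,2]))
H=L[(z>27)&(np.hypot(*(L[:,:2]-cl).T)<35)]; print('handle',H.mean(0),np.median(H[:,2]),len(H)); r_=cv2.minAreaRect(H[:,:2].astype(np.float32)); print(r_)
u,s,vt=np.linalg.svd(H[:,:2]-H[:,:2].mean(0)); print('yaw',np.degrees(np.arctan2(vt[0,1],vt[0,0])))
d=L[:,:2]-cl; r=np.hypot(*d.T); a=np.degrees(np.arctan2(d[:,1],d[:,0]))
for a0 in (15,135,-105):
    m=(r>54)&(abs((a-a0+180)%360-180)<25)&(z>8)&(r<92); q=d[m].mean(0); print('flap',np.degrees(np.arctan2(q[1],q[0])),m.sum(), np.percentile(z[m],[5,50,95]), np.percentile(r[m],[50,98]))
E
```

```text
rim z 51.12507992576752
pot c [484.55371589 131.67035549] rim r range [37.07421821 37.7506345  44.12864522 49.8984425  50.50948924] mean of ring [486.5679629  131.93195101]
[(-140, 7), (-135, 11), (-130, 11), (-125, 10), (-120, 5), (-20, 16), (-15, 33), (-10, 31), (-5, 32), (0, 5), (105, 5), (110, 5), (115, 6)]
lid c [507.64124191 -42.44589817] 14.049352558118926
handle [507.7524213  -42.15967825  32.96897372] 33.07594855752288 430
((507.20062255859375, -42.536590576171875), (49.07052230834961, 13.971773147583008), 13.532508850097656)
yaw -166.9984981545272
flap 13.439709240197558 565 [12.41017845 19.60843892 24.82243425] [71.12685457 85.37975228]
flap 141.52720790543034 12971 [308.74272435 369.01922652 384.31381283] [68.30832411 91.46514817]
flap -122.62632693728492 3736 [ 24.05915717 363.77480195 378.47316944] [56.89204886 78.14151745]
```

```bash
python3 -m handwheel '5.5 3.5 18 1.8 0.45;5.5 3.5 18 1.8 0.45;5.5 3.5 18 1.8 0.45;5.5 3.5 18 1.8 0.45;5.5 3.5 18 1.8 0.45;5.5 3.5 18 1.8 0.45;5.5 3.5 18 1.8 0.45' 60; python3 - <<'E'
from h import *
s=robot.sense(); print(s['eef_pos'],s['eef_rot'])
c=robot.camera('wrist'); save(c,'w2.png')
A=cloud(c,np.ones((400,640),bool)); H=A[(A[:,2]>26)&(A[:,2]<38)&(np.hypot(A[:,0]-507.5,A[:,1]+42.3)<35)]
print(len(H),np.median(H,0),cv2.minAreaRect(H[:,:2].astype(np.float32)))
P=A[(np.hypot(A[:,0]-485,A[:,1]-132)<75)&(A[:,2]<60)]; print(len(P))
E
```

```text
time_s: 3.3
eef_pos: [508.3, -43.5, 115.8]
eef_rot: [3.12, 0.362, 0.005]
contact_force: [0.8, 0.2, 0.1]
gripper_width: 38.3
finger_force: 0.0
[508.31445769 -43.45908031 115.8049256 ] [3.12015418 0.36181401 0.00454759]
1105 [509.86852467 -41.90410695  33.14831709] ((508.3687744140625, -41.99744415283203), (48.854881286621094, 13.366399765014648), 13.346402168273926)
27868
```

View pics/w2.png

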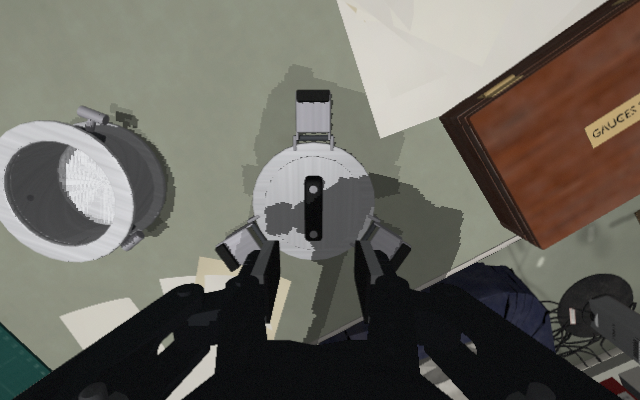

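The wrist view shows the handle at (313,208), well between the fingers, with both rear clips clear of them. I'll go down and grip.

```bash
python3 -m handwheel '0 -0.1 4.5 0 0.45;0 -0.1 7.5 0 0.45;0 -0.1 9.2 0 0.45;0 -0.1 9.2 0 0.45;0 -0.1 9.2 0 0;0 -0.1 9.2 0 0;0 -0.1 9.2 0 0;0 -0.1 9.2 0 0' 60; python3 -m handwheel '0 0 0 0 0;0 0 0 0 0;0 0 -1 0 0;0 0 -2 0 0;0 0 -3 0 0;0 0 -4 0 0;0 0 -4 0 0;0 0 -4 0 0'
```

```text
time_s: 4.15
eef_pos: [509.0, -42.1, 23.9]
eef_rot: [3.12, 0.363, 0.006]
contact_force: [-1.2, 0.4, 7.9]
gripper_width: 12.4
finger_force: 61.3
time_s: 4.95
eef_pos: [507.6, -42.2, 61.6]
eef_rot: [3.12, 0.363, 0.001]
contact_force: [-0.5, -0.3, -5.6]
gripper_width: 12.2
finger_force: 59.8
```

```bash
python3 -m handwheel '0 -1 -4 0 0;-2 -8 -12 8 0;-2 -8 -12 16 0;-2 -8 -12 21.3 0;-2 -8 -12 21.3 0;-2 -8 -12 21.3 0;-2 -8 -12 21.3 0;-2 -8 -12 21.3 0'; cat > m.py <<'E'
from h import *
s=robot.sense(); rv=s['eef_rot']; print(s['eef_pos'],'yaw',np.degrees(2*np.arctan2(rv[1],rv[0])))
c=robot.camera('wrist'); save(c,'w3.png'); A=cloud(c,np.ones((400,640),bool))
P=A[(np.hypot(A[:,0]-485,A[:,1]-132)<80)&(A[:,2]<60)]
z=P[:,2]; cc=np.array([485,132.])
R=P[(z>46)&(z<56)]
for i in range(5):
    R2=R[np.hypot(*(R[:,:2]-cc).T)<54]; E=edge(R2,cc); 
    I=R2.copy(); cc=circ(E,50.7,cc)
r=np.hypot(*(R2[:,:2]-cc).T); print('pot',cc,np.median(R2[:,2]),len(E),np.std(np.hypot(*(E[:,:2]-cc).T)))
# image-based: silhouettes + ellipse projected at z=50
d=P[:,:2]-cc; r=np.hypot(*d.T); a=np.degrees(np.arctan2(d[:,1],d[:,0])); m=(r>54)&(r<75)&(z>22)&(z<42)
for a0 in (-8,112,-128):
    k=m&(abs((a-a0+180)%360-180)<25); 
    if k.sum()>20: print('keeper',k.sum(),np.median(r[k]),np.percentile(z[k],[5,50,95]),'ang',(np.percentile(a[k],3)+np.percentile(a[k],97))/2,np.percentile(a[k],[3,97]))
t=s['eef_pos']; L=A[(np.hypot(A[:,0]-t[0],A[:,1]-t[1])<90)]; L=L[(L[:,2]>t[2]-23.9+8)&(L[:,2]<t[2]-23.9+18)]
cl=t[:2].copy()
for i in range(5):
    D=L[np.hypot(*(L[:,:2]-cl).T)<54]; E=edge(D,cl); E=E[np.hypot(*(E[:,:2]-cl).T)>44]; cl=circ(E,51,cl)
print('lid',cl,cl-t[:2],len(E),np.median(D[:,2])-t[2]+23.9,np.std(np.hypot(*(E[:,:2]-cl).T)))
E
python3 m.py
```

```text
time_s: 5.75
eef_pos: [465.1, -23.9, 180.3]
eef_rot: [-3.1, 0.116, 0.003]
contact_force: [0.0, 0.3, -4.1]
gripper_width: 12.5
finger_force: 60.3
[465.06307919 -23.90030532 180.26923614] yaw 355.73275917323934
pot [484.71192437 131.61125586] 51.17079755554511 72 0.29486746821304405
keeper 182 58.22766223314685 [32.01990041 35.73160315 37.1259129 ] ang -8.595716050002054 [-16.6772537  -0.5141784]
keeper 57 55.37743190902622 [31.75471468 34.73554427 36.32898155] ang -128.3633474214391 [-137.08855329 -119.63814156]
lid [464.86986876 -24.88675986] [-0.19321043 -0.98645453] 56 13.959190888999238 1.9663204594941364
```

View pics/w3.png

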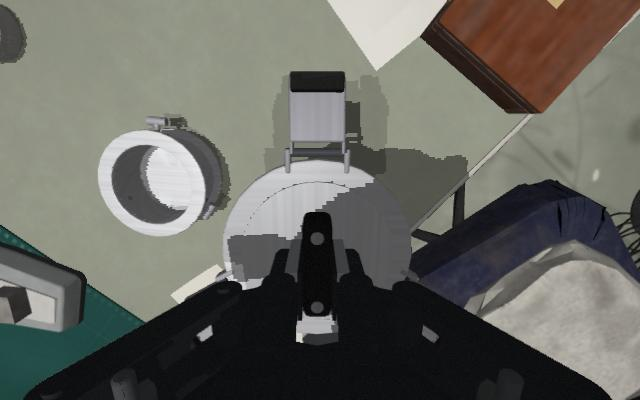

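The view shows the pot at (152,180) with a keeper at (165,122), and the lid held level under the gripper with its front clip ahead. I'll check the settled pose and move above the pot.

```bash
python3 -m handwheel '0 -3 0 4.1 0;0 -6 0 4.1 0;0 -6 0 4.1 0;0 -6 0 4.1 0'; python3 m.py
```

```text
time_s: 6.2
eef_pos: [465.5, -16.8, 183.8]
eef_rot: [-3.062, 0.127, 0.003]
contact_force: [0.2, 0.3, -5.3]
gripper_width: 12.5
finger_force: 60.3
[465.48767374 -16.83572962 183.75768649] yaw 355.2559849255622
pot [484.62052602 131.70170687] 51.18770950283289 72 0.33709456552465383
keeper 178 58.178243040767995 [32.18870717 35.73521475 37.44625811] ang -8.387850958786272 [-16.94032197   0.16462005]
keeper 55 55.36266603749027 [32.56586533 35.1035176  36.87179101] ang -127.88622779394845 [-136.83916072 -118.93329487]
lid [465.15058847 -17.40123346] [-0.33708527 -0.56550383] 54 13.810402123081154 1.828870469087014
```

```bash
python3 -c "
from h import *
s=robot.sense(); print(s['joint_pos'],s['eef_pos'],s['eef_rot'],s['contact_force'],s['joint_efforts'])"
```

```text
[-0.08338552  0.02367197 -0.27389834  1.27836887  0.07689123  3.14056543] [465.48676896 -16.74361463 183.75411408] [-3.06194137e+00  1.26462820e-01  2.89959846e-03] [ 0.01768942 -0.52074983 -4.84036426] [-2.38085445e-01 -3.86584854e+01  3.69580042e+01  1.07086776e-01
  3.06277787e-01  6.18025060e-04]
```

```bash
python3 -m handwheel '0 0 0 -8 0;0 0 0 -16 0;0 0 0 -24 0;0 0 0 -32 0;0 0 0 -40 0;0 0 0 -40 0'; python3 -c "
from h import *
s=robot.sense(); print(s['joint_pos'],s['eef_pos'],s['eef_rot'],s['contact_force'])"
```

```text
time_s: 6.85
eef_pos: [465.4, -17.0, 183.7]
eef_rot: [-2.924, -0.93, -0.037]
contact_force: [0.1, -0.4, -4.2]
gripper_width: 12.5
finger_force: 60.2
[-0.0837277   0.02352466 -0.27411172  1.27839329  0.07651277  2.4421286 ] [465.35109581 -17.00086294 183.71776867] [-2.92445995 -0.92959299 -0.03740564] [ 0.08713737 -0.4197131  -4.16801438]
```

Joint 6 reached its limit, which left the tool tilted by about 4°. I'll turn to the opposite limit, where the same effect should take the tilt out.

```bash
R='0 0 0 -8.5 0;0 0 0 -17 0;0 0 0 -25.5 0;0 0 0 -34 0;0 0 0 -42.5 0;0 0 0 -51 0;0 0 0 -59.5 0;0 0 0 -68 0'; true; python3 -m handwheel '0 0 0 -8.5 0;0 0 0 -17 0;0 0 0 -25.5 0;0 0 0 -34 0;0 0 0 -42.5 0;0 0 0 -51 0;0 0 0 -59.5 0;0 0 0 -68 0'; python3 -m handwheel '0 0 0 -8.5 0;0 0 0 -17 0;0 0 0 -25.5 0;0 0 0 -34 0;0 0 0 -42.5 0;0 0 0 -51 0;0 0 0 -59.5 0;0 0 0 -68 0'; python3 -m handwheel '0 0 0 -8.5 0;0 0 0 -17 0;0 0 0 -25.5 0;0 0 0 -34 0;0 0 0 -42.5 0;0 0 0 -51 0;0 0 0 -59.5 0;0 0 0 -68 0';python3 -m handwheel '0 0 0 -8.5 0;0 0 0 -17 0;0 0 0 -25.5 0;0 0 0 -34 0;0 0 0 -42.5 0;0 0 0 -51 0;0 0 0 -59.5 0;0 0 0 -68 0'; cat > s.py <<'E'
from h import *
from scipy.spatial.transform import Rotation as Ro
s=robot.sense(); M=Ro.from_rotvec(s['eef_rot']).as_matrix()
print('t',s['time_s'],'j',np.round(s['joint_pos'],3),'p',np.round(s['eef_pos'],1),'yaw',np.degrees(np.arctan2(M[1,0],M[0,0])).round(2),'toolz',M[:,2].round(3),'F',np.round(s['contact_force'],1))
E
python3 s.py
```

```text
time_s: 7.65
eef_pos: [465.4, -17.0, 183.7]
eef_rot: [-1.918, -2.427, -0.094]
contact_force: [-0.2, 0.8, -4.9]
gripper_width: 12.3
finger_force: 60.3
time_s: 8.45
eef_pos: [465.4, -17.1, 183.7]
eef_rot: [-0.236, -3.126, -0.12]
contact_force: [0.0, 0.7, -4.8]
gripper_width: 12.8
finger_force: 60.3
time_s: 9.25
eef_pos: [465.4, -17.1, 183.7]
eef_rot: [-1.536, 2.694, 0.102]
contact_force: [-0.9, 0.0, -3.5]
gripper_width: 12.6
finger_force: 60.3
time_s: 10.05
eef_pos: [465.4, -17.1, 183.7]
eef_rot: [-2.754, 1.362, 0.051]
contact_force: [0.1, 0.3, -5.0]
gripper_width: 12.5
finger_force: 60.3
t 10.05 j [-0.084  0.024 -0.274  1.278  0.076 -2.307] p [465.4 -17.1 183.7] yaw -52.55 toolz [ 0.001  0.077 -0.997] F [ 0.1  0.3 -5. ]
```

```bash
python3 -m handwheel '0 0 0 -8.5 0;0 0 0 -17 0;0 0 0 -25.5 0;0 0 0 -34 0;0 0 0 -42.5 0;0 0 0 -47.5 0;0 0 0 -49 0;0 0 0 -49 0'; python3 s.py
```

```text
time_s: 10.85
eef_pos: [465.7, -11.6, 183.7]
eef_rot: [-3.066, 0.115, 0.002]
contact_force: [-0.3, -0.6, -4.6]
gripper_width: 12.2
finger_force: 60.2
t 10.85 j [-0.07   0.023 -0.275  1.277  0.073 -3.137] p [465.7 -11.6 183.7] yaw -4.27 toolz [ 0.001  0.073 -0.997] F [-0.3 -0.6 -4.6]
```

```bash
python3 -m handwheel '0 1 0 -2 0;0 2 0 -3 0;0 2 0 -4 0'; python3 s.py
```

```text
time_s: 11.15
eef_pos: [465.3, -3.3, 182.1]
eef_rot: [-3.091, 0.062, -0.003]
contact_force: [0.1, 0.4, -4.4]
gripper_width: 12.6
finger_force: 60.3
t 11.15 j [-0.038  0.019 -0.281  1.27   0.05  -3.14 ] p [465.3  -3.3 182.1] yaw -2.29 toolz [ 0.003  0.05  -0.999] F [ 0.1  0.4 -4.4]
```

```bash
python3 -m handwheel '0 1 0 -2 0;0 2 0 -3 0;0 2 0 -4 0'; python3 s.py;  python3 -m handwheel '0 1 0 -2 0;0 1 0 -3 0'; python3 s.py
```

```text
time_s: 11.45
eef_pos: [464.7, 5.4, 181.2]
eef_rot: [-3.114, 0.01, -0.006]
contact_force: [-0.0, -0.2, -4.9]
gripper_width: 12.4
finger_force: 60.2
t 11.45 j [-0.006  0.016 -0.286  1.265  0.028 -3.14 ] p [464.7   5.4 181.2] yaw -0.39 toolz [ 0.004  0.028 -1.   ] F [-0.  -0.2 -4.9]
time_s: 11.65
eef_pos: [464.3, 14.5, 180.9]
eef_rot: [-3.128, -0.034, -0.008]
contact_force: [0.1, -0.5, -4.2]
gripper_width: 12.2
finger_force: 60.3
t 11.65 j [ 0.023  0.014 -0.288  1.263  0.013 -3.141] p [464.3  14.5 180.9] yaw 1.26 toolz [ 0.005  0.013 -1.   ] F [ 0.1 -0.5 -4.2]
```

```bash
python3 -m handwheel '0 1 0 -2 0;0 1 0 -3 0'; python3 s.py
```

```text
time_s: 11.85
eef_pos: [463.6, 23.3, 180.8]
eef_rot: [3.139, 0.079, 0.009]
contact_force: [0.2, -0.2, -4.6]
gripper_width: 12.2
finger_force: 60.3
t 11.85 j [ 5.100e-02  1.300e-02 -2.890e-01  1.262e+00 -1.000e-03 -3.141e+00] p [463.6  23.3 180.8] yaw 2.87 toolz [ 0.006 -0.001 -1.   ] F [ 0.2 -0.2 -4.6]
```

```bash
python3 -m handwheel '0 -1 0 6 0;0 -1 0 11.3 0;0 -1 0 11.3 0;0 -1 0 11.3 0'; python3 s.py; sed -i "s/^print('lid',/H=A[(np.hypot(A[:,0]-t[0],A[:,1]-t[1])<32)\&(A[:,2]>t[2]+4)\&(A[:,2]<t[2]+13)]; print('handle',H.mean(0)-t,cv2.minAreaRect(H[:,:2].astype(np.float32)))\nprint('lid',/" m.py; python3 m.py
```

```text
time_s: 12.25
eef_pos: [463.1, 32.9, 180.8]
eef_rot: [3.133, -0.229, 0.009]
contact_force: [0.1, -0.4, -4.3]
gripper_width: 12.3
finger_force: 60.3
t 12.25 j [ 7.200e-02  1.300e-02 -2.890e-01  1.263e+00 -1.000e-03 -2.924e+00] p [463.1  32.9 180.8] yaw -8.36 toolz [ 0.006 -0.001 -1.   ] F [ 0.1 -0.4 -4.3]
[463.11217707  32.92706662 180.79909245] yaw -8.360080306884575
pot [484.72260175 131.94463896] 51.18510671552096 60 2.433801505059725
keeper 188 58.19557418158308 [32.40388506 35.92484479 37.34655666] ang -8.391127952096813 [-16.88243338   0.10017748]
handle [ 3.30218791 -2.0737387   9.1333496 ] ((462.9265441894531, 31.51087188720703), (40.09138488769531, 43.98823928833008), 40.97516632080078)
lid [462.96401953  31.52111134] [-0.14815754 -1.40595528] 56 14.04876181749244 2.002447786980048
```

```bash
cat > m2.py <<'E'
from h import *
s=robot.sense(); t=s['eef_pos']; c=robot.camera('wrist'); A=cloud(c,np.ones((400,640),bool))
yaw=np.radians(-8.4); L=A[(np.hypot(A[:,0]-t[0],A[:,1]-t[1])<90)&(abs(A[:,2]-t[2]+23.9-14)<3)]
cl=t[:2].copy()
for i in range(6):
    D=L[np.hypot(*(L[:,:2]-cl).T)<54]; E=edge(D,cl,120); d=E[:,:2]-cl; a=(np.degrees(np.arctan2(d[:,1],d[:,0])-yaw)+180)%360-180
    k=(abs(a)>22)&(abs(a)<85); cl=circ(E[k],50.8,cl)
d=E[k][:,:2]-cl; print(k.sum(),cl-t[:2],np.round(np.hypot(*d.T)[:40],1))
# plane tilt of lid top
q=D-D.mean(0); print(np.linalg.lstsq(np.c_[q[:,:2],np.ones(len(q))],q[:,2],rcond=None)[0])
E
python3 m2.py
```

```text
42 [-0.70195557 -1.41423722] [50.  50.3 50.6 50.7 50.6 50.4 50.7 50.8 50.8 50.8 50.7 50.9 50.6 50.8
 50.9 51.1 50.9 50.8 50.7 51.  50.9 51.  51.  51.  50.9 50.8 51.1 51.
 50.8 50.5 50.8 50.9 50.6 50.5 50.7 50.6 50.7 50.5 50.5 50.7]
[-2.29402773e-03  3.95974182e-04  3.01295633e-13]
```

```bash
python3 -m handwheel '0.7 -4 0 0 0;0.7 -7 2 0 0;0.7 -10.2 5 0 0;0.7 -10.2 8 0 0;0.7 -10.2 8 0 0;0.7 -10.2 8 0 0;0.7 -10.2 8 0 0'; python3 s.py; cp m.py m3.py; python3 m2.py
```

```text
time_s: 13.05
eef_pos: [486.6, 132.3, 102.7]
eef_rot: [-3.132, 0.234, -0.013]
contact_force: [0.9, -0.1, -4.5]
gripper_width: 12.5
finger_force: 60.6
t 13.05 j [ 2.670e-01  1.170e-01 -3.520e-01  1.094e+00 -2.000e-03 -2.726e+00] p [486.6 132.3 102.7] yaw -8.54 toolz [ 0.008 -0.    -1.   ] F [ 0.9 -0.1 -4.5]
42 [-0.69252978 -1.39051514] [50.2 50.2 50.7 50.3 50.5 50.8 50.8 50.7 50.7 50.7 50.9 50.9 50.6 50.5
 51.  51.1 51.  50.8 50.8 51.  50.9 50.8 51.  50.9 50.8 50.8 51.1 51.
 50.8 50.5 50.8 50.9 50.7 50.7 50.7 50.8 50.7 50.4 50.5 50.8]
[2.87225460e-04 8.23063352e-04 3.70225770e-13]
```

```bash
python3 -m handwheel '-0.15 0 1 0 0;-0.15 0 1.8 0 0;-0.15 0 2.2 0 0;-0.15 0 2.6 0 0;-0.15 0 2.9 0 0;-0.15 0 3.1 0 0;-0.15 0 3.1 0 0'; python3 s.py
```

```text
time_s: 13.8
eef_pos: [484.2, 132.8, 69.6]
eef_rot: [3.133, -0.233, 0.009]
contact_force: [0.3, -0.1, -4.8]
gripper_width: 12.1
finger_force: 60.7
t 13.8 j [ 2.690e-01  1.360e-01 -4.060e-01  1.023e+00 -2.000e-03 -2.724e+00] p [484.2 132.8  69.6] yaw -8.5 toolz [ 0.006 -0.001 -1.   ] F [ 0.3 -0.1 -4.8]
```

```bash
python3 -m handwheel '0 0 0.1 0 0;0 0 0.2 0 0;0 0 0.2 0 0'; python3 s.py
```

```text
time_s: 14.1
eef_pos: [484.5, 132.9, 68.0]
eef_rot: [3.133, -0.233, 0.01]
contact_force: [-0.4, 0.3, -3.7]
gripper_width: 12.3
finger_force: 60.8
t 14.1 j [ 2.690e-01  1.370e-01 -4.090e-01  1.019e+00 -2.000e-03 -2.724e+00] p [484.5 132.9  68. ] yaw -8.51 toolz [ 0.006 -0.001 -1.   ] F [-0.4  0.3 -3.7]
```

```bash
python3 -m handwheel '0 0 0.2 0 0.45;0 0 0.2 0 0.45;0 0 0.2 0 0.45;0 0 -3 0 0.45;0 0 -8 0 0.45;-3 0 -13 0 0.2;-5 0 -14 0 0;-5 0 -14 0 0'; python3 s.py; python3 - <<'E'
from h import *
import time
c=robot.camera('wrist'); save(c,'w5.png'); A=cloud(c,np.ones((400,640),bool))
np.save('A5.npy',A)
P=A[(np.hypot(A[:,0]-485,A[:,1]-132)<100)]
z=P[:,2]; cc=np.array([485,132.]); D=P[(z>53)&(z<61)]; yaw=np.radians(-8.4)
for i in range(6):
    D2=D[np.hypot(*(D[:,:2]-cc).T)<54]; E=edge(D2,cc,120); d=E[:,:2]-cc; a=(np.degrees(np.arctan2(d[:,1],d[:,0])-yaw)+180)%120; k=(a>22)&(a<98)  # rel to any flap at 60 mod 120
    a=(np.degrees(np.arctan2(d[:,1],d[:,0])-yaw)+360)%120; k=(a>20)&(a<100)
    cc=circ(E[k],50.8,cc)
q=D2-D2.mean(0); print('lid',cc,np.median(D2[:,2]),np.linalg.lstsq(np.c_[q[:,:2],np.ones(len(q))],q[:,2],rcond=None)[0],np.hypot(*(E[k][:,:2]-cc).T).std())
H=P[(z>68)&(z<82)&(np.hypot(*(P[:,:2]-cc).T)<32)]; print('handle',cv2.minAreaRect(H[:,:2].astype(np.float32)),np.median(H[:,2]))
d=P[:,:2]-cc
for a0 in (-8.4,111.6,-128.4):
    u=np.array([np.cos(np.radians(a0)),np.sin(np.radians(a0))]); r=d@u; t=d@np.array([-u[1],u[0]])
    k=(abs(t)<10)&(r>54)&(r<95)&(z>40)&(z<100)
    print('flap',a0,[(int(b),round(float(np.median(z[k&(abs(r-b)<1.5)])),1)) for b in range(56,95,3) if (k&(abs(r-b)<1.5)).sum()>2])
E
```

```text
time_s: 14.9
eef_pos: [433.7, 140.9, 211.5]
eef_rot: [-3.131, 0.231, -0.018]
contact_force: [0.1, -0.3, 0.4]
gripper_width: -0.2
finger_force: 0.0
t 14.9 j [ 3.160e-01 -1.200e-02 -2.480e-01  1.324e+00 -2.000e-03 -2.679e+00] p [433.7 140.9 211.5] yaw -8.45 toolz [ 0.012  0.001 -1.   ] F [ 0.1 -0.3  0.4]
lid [484.09606222 131.4488987 ] 58.09734071415153 [-1.14338998e-03 -1.96228753e-04  8.85565553e-14] 0.2701222313866912
handle ((484.21453857421875, 131.27720642089844), (13.707404136657715, 48.96453094482422), 81.2925796508789) 77.13024314318167
flap -8.4 [(56, 55.9), (59, 62.0), (62, 62.3), (65, 61.6), (68, 60.7), (71, 59.6), (74, 58.7), (77, 57.6), (80, 57.1), (83, 59.7), (86, 60.8), (89, 59.9)]
flap 111.6 [(56, 56.3), (59, 63.4), (62, 63.9), (65, 63.6), (68, 63.4), (71, 63.0), (74, 62.8), (77, 62.5), (80, 63.1), (83, 67.5), (86, 67.3), (89, 67.0)]
flap -128.4 [(56, 56.1), (59, 64.5), (62, 64.7), (65, 64.7), (68, 64.6), (71, 64.9), (74, 65.1), (77, 64.9), (80, 67.9), (83, 70.6), (86, 70.6), (89, 69.5)]
```

View pics/w5.png

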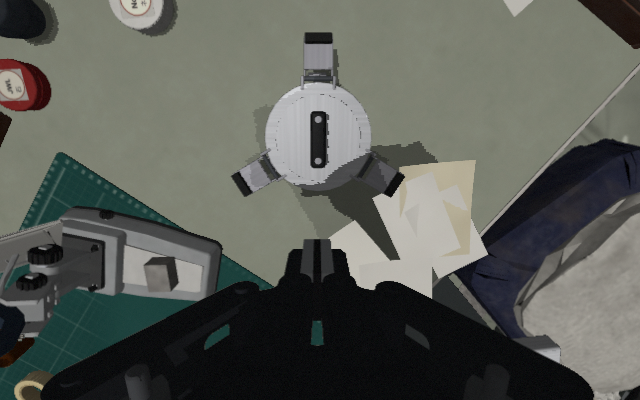

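The lid is seated level: its top reads 58 (camera bias +2), its centre is at about pixel (318,137), and its yaw matches the keepers. Two flaps are nearly straight out and flap_a is tilted slightly down. I'll start with flap_a, fingers shut, pushing along its arc.

```bash
cat > f.py <<'E'
import sys
from h import *
from scipy.spatial.transform import Rotation as Ro
# usage: f.py azimuth [limit]: corner in lid-cylinder coords, arc angle, force along arc; exit 1 if force over limit
az=np.radians(float(sys.argv[1])); lim=float(sys.argv[2]) if len(sys.argv)>2 else 99
s=robot.sense(); M=Ro.from_rotvec(s['eef_rot']).as_matrix(); p=s['eef_pos']; C=np.array([484.6,132.8])
u=np.array([np.cos(az),np.sin(az)]); d=p[:2]-C; r=d@u; t=d@np.array([-u[1],u[0]]); h=p[2]-8
F=s['contact_force']; Fr=F[:2]@u; rc=r-11
pol=np.arctan2(h-53,rc-54); th=np.arctan2(15.6,30)-pol; R=np.hypot(h-53,rc-54)
print(f"t {s['time_s']:.2f} corner r {rc:.1f} h {h:.1f} tang {t:.1f} th {th:.2f} R {R:.1f} (33.8) F {np.linalg.norm(F):.1f} Fr {Fr:.1f} Fz {F[2]:.1f} yaw {np.degrees(np.arctan2(M[1,0],M[0,0])):.1f}")
sys.exit(int(np.linalg.norm(F)>lim))
E
python3 -m handwheel '5 0 0 0 0;10 0 0 0 0;15 0 0 0 0;15 0 0 0 0;15 0 5 0 0;15 0 10 0 0;15 0 11.5 0 0;15 0 11.5 0 0'; python3 f.py -8.5; python3 - <<'E'
from h import *
A=np.load('A5.npy'); q=A[(np.hypot(A[:,0]-450,A[:,1]-222)<90)&(A[:,2]>8)&(np.hypot(A[:,0]-484.6,A[:,1]-132.8)>92)&(A[:,2]<180)]
print(len(q),np.percentile(q,[0,50,100],axis=0) if len(q) else '')
E
```

```text
time_s: 15.75
eef_pos: [580.3, 117.3, 88.7]
eef_rot: [3.13, -0.233, -0.003]
contact_force: [-0.1, 0.2, -0.1]
gripper_width: 0.5
finger_force: 0.0
t 15.75 corner r 85.9 h 80.7 tang -1.2 th -0.24 R 42.3 (33.8) F 0.3 Fr -0.2 Fz -0.1 yaw -8.5
47 [[372.87052899 268.21771057   8.2295199 ]
 [378.62675551 274.10089781  12.02271889]
 [384.27509153 282.65458277  15.93915914]]
```

```bash
python3 -m handwheel '0.1 -0.1 1 0 0;0.1 -0.1 1.8 0 0;0.15 -0.1 2.1 0 0;0.15 -0.1 2.4 0 0;0.15 -0.1 2.7 0 0;0.15 -0.1 3 0 0;0.15 -0.1 3.3 0 0;0.15 -0.1 3.3 0 0' && python3 f.py -8.5 5 && python3 -m handwheel '-0.05 0 0.3 0 0;-0.15 0 0.6 0 0;-0.15 0 0.6 0 0' && python3 f.py -8.5 5
```

```text
time_s: 16.55
eef_pos: [584.7, 118.7, 60.1]
eef_rot: [3.133, -0.233, 0.009]
contact_force: [0.5, -0.1, 0.2]
gripper_width: 0.3
finger_force: 0.0
t 16.55 corner r 90.1 h 52.1 tang 0.8 th 0.51 R 36.1 (33.8) F 0.5 Fr 0.5 Fz 0.2 yaw -8.5
time_s: 16.85
eef_pos: [583.8, 119.0, 54.2]
eef_rot: [3.133, -0.233, 0.01]
contact_force: [2.5, 0.6, -0.5]
gripper_width: -0.3
finger_force: 1.0
t 16.85 corner r 89.1 h 46.2 tang 1.0 th 0.67 R 35.8 (33.8) F 2.6 Fr 2.4 Fz -0.5 yaw -8.5
```

```bash
python3 -m handwheel '-0.15 0 0.15 0 0;-0.25 0 0.3 0 0;-0.3 0 0.4 0 0;-0.3 0 0.4 0 0' && python3 f.py -8.5 5 && python3 -m handwheel '-0.1 0 0.2 0 0;-0.2 0 0.4 0 0;-0.3 0 0.6 0 0;-0.3 0 0.6 0 0' && python3 f.py -8.5 5; python3 -c "
from h import *
c=robot.camera('wrist'); save(c,'w6.png')
c=robot.camera('scene'); cv2.imwrite('pics/s6.png',cv2.resize(c['color'][150:240,240:400,::-1],None,fx=5,fy=5,interpolation=cv2.INTER_CUBIC))"
```

```text
time_s: 17.25
eef_pos: [583.2, 119.4, 51.5]
eef_rot: [3.133, -0.234, 0.018]
contact_force: [8.9, -0.7, 0.0]
gripper_width: -0.1
finger_force: 4.2
t 17.25 corner r 88.5 h 43.5 tang 1.3 th 0.75 R 35.8 (33.8) F 8.9 Fr 8.9 Fz 0.0 yaw -8.5
```

View pics/w6.png

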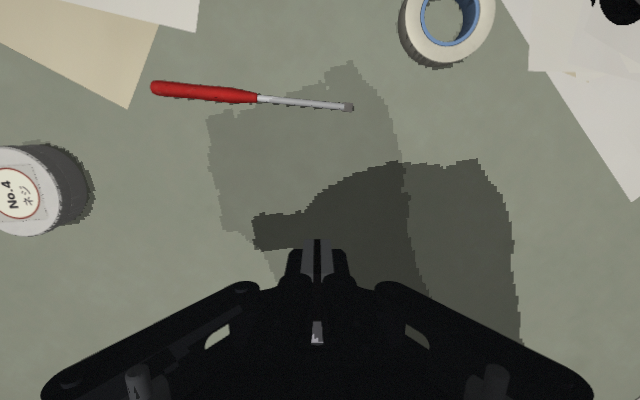

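The view shows only the bench and the closed fingers; the flap is hidden behind them. The purely radial force says the fingertips, which are narrower than I assumed, slipped past the pad's end. I'll back out, lift and come down again further in.

```bash
sed -i 's/rc=r-11/rc=r-9/' f.py; python3 -m handwheel '0.4 0.1 0 0 0;0.6 0.1 0 0 0;0.6 0.1 -2 0 0;0.6 0.1 -4 0 0;-0.5 0.1 -4 0 0;-0.5 0.1 -4 0 0;-0.5 0.1 -4 0 0;-0.5 0.1 -4 0 0'; python3 f.py -8.5; python3 - <<'E'
from h import *
for n in ('scene','top'):
    c=robot.camera(n); A=cloud(c,np.ones((400,640),bool)); d=A[:,:2]-np.array([484.6,132.8]); z=A[:,2]
    for a0 in (-8.5,111.5,-128.5):
        u=np.array([np.cos(np.radians(a0)),np.sin(np.radians(a0))]); r=d@u; t=d@np.array([-u[1],u[0]]); k=(abs(t)<12)&(r>52)&(z>15)&(z<100)&(r<96)
        print(n,a0,[(int(b),round(float(np.median(z[k&(abs(r-b)<2)])),1)) for b in range(54,95,4) if (k&(abs(r-b)<2)).sum()>1])
E
```

```text
time_s: 18.15
eef_pos: [574.5, 119.1, 89.3]
eef_rot: [3.132, -0.233, 0.007]
contact_force: [0.0, 0.8, 0.2]
gripper_width: -0.2
finger_force: 0.0
t 18.15 corner r 81.9 h 81.3 tang -0.2 th -0.31 R 39.8 (33.8) F 0.8 Fr -0.1 Fz 0.2 yaw -8.5
scene -8.5 [(54, 54.5), (58, 61.3), (62, 58.8), (66, 56.9), (70, 56.7), (74, 43.3), (78, 91.6), (82, 84.7), (86, 92.1), (90, 53.4)]
scene 111.5 [(54, 54.2), (58, 35.6), (62, 48.6), (66, 61.9), (70, 61.9), (74, 61.3), (78, 60.5), (82, 60.3), (86, 65.4), (90, 64.0)]
scene -128.5 [(54, 53.7), (58, 62.0), (62, 62.6), (66, 63.5), (70, 62.8), (74, 63.1), (78, 63.4), (82, 68.9), (86, 69.1)]
top -8.5 []
top 111.5 [(54, 54.7), (58, 48.9), (62, 62.8), (66, 61.7), (70, 61.1), (74, 61.4), (78, 60.9), (82, 64.5), (86, 65.8), (90, 68.0)]
top -128.5 []
```

```bash
python3 -m handwheel '0.4 0 1 0 0;0.4 0 2 0 0;0.4 0 2.1 0 0;0.4 0 2.1 0 0;0.4 0 2.1 0 0' && python3 f.py -8.5 5 
```

```text
time_s: 18.75
eef_pos: [579.3, 118.6, 69.4]
eef_rot: [3.133, -0.233, 0.009]
contact_force: [0.0, -0.0, 0.1]
gripper_width: -0.1
finger_force: 0.0
t 18.75 corner r 86.7 h 61.4 tang -0.1 th 0.23 R 33.8 (33.8) F 0.1 Fr 0.0 Fz 0.1 yaw -8.5
```

```bash
python3 -m handwheel '0 0 0.2 0 0;0.05 0 0.4 0 0;0.05 0 0.6 0 0;0.05 0 0.75 0 0;0.05 0 0.75 0 0' && python3 f.py -8.5 5 && python3 -m handwheel '0 0 0.2 0 0;-0.05 0 0.4 0 0;-0.05 0 0.5 0 0;-0.05 0 0.5 0 0' && python3 f.py -8.5 5
```

```text
time_s: 19.25
eef_pos: [579.6, 118.5, 61.7]
eef_rot: [3.133, -0.233, 0.009]
contact_force: [-1.2, 0.3, 0.1]
gripper_width: -0.2
finger_force: 0.0
t 19.25 corner r 87.1 h 53.7 tang -0.1 th 0.46 R 33.1 (33.8) F 1.2 Fr -1.2 Fz 0.1 yaw -8.5
time_s: 19.65
eef_pos: [579.2, 118.6, 56.7]
eef_rot: [3.133, -0.233, 0.009]
contact_force: [0.4, 0.3, -0.4]
gripper_width: -0.2
finger_force: 0.0
t 19.65 corner r 86.6 h 48.7 tang -0.1 th 0.61 R 32.9 (33.8) F 0.7 Fr 0.4 Fz -0.4 yaw -8.5
```

```bash
python3 -m handwheel '-0.03 0 0.2 0 0;-0.08 0 0.4 0 0;-0.13 0 0.6 0 0;-0.13 0 0.6 0 0' && python3 f.py -8.5 5 && python3 -m handwheel '-0.08 0 0.2 0 0;-0.18 0 0.4 0 0;-0.27 0 0.6 0 0;-0.27 0 0.6 0 0' && python3 f.py -8.5 5
```

```text
time_s: 20.05
eef_pos: [577.8, 118.7, 50.5]
eef_rot: [3.133, -0.233, 0.008]
contact_force: [-0.5, -0.0, -0.1]
gripper_width: 0.3
finger_force: 0.0
t 20.05 corner r 85.2 h 42.5 tang -0.1 th 0.80 R 33.0 (33.8) F 0.5 Fr -0.5 Fz -0.1 yaw -8.5
time_s: 20.45
eef_pos: [575.1, 119.1, 44.5]
eef_rot: [3.133, -0.233, 0.008]
contact_force: [0.2, -0.1, 0.1]
gripper_width: -0.0
finger_force: 0.0
t 20.45 corner r 82.5 h 36.5 tang -0.1 th 1.00 R 32.9 (33.8) F 0.3 Fr 0.2 Fz 0.1 yaw -8.5
```

```bash
cat > fl.py <<'E'
from h import *
import sys
c=robot.camera('scene'); A=cloud(c,np.ones((400,640),bool)); d=A[:,:2]-np.array([484.6,132.8]); z=A[:,2]
for a0 in map(float,sys.argv[2:]):
        u=np.array([np.cos(np.radians(a0)),np.sin(np.radians(a0))]); r=d@u; t=d@np.array([-u[1],u[0]]); k=(abs(t)<12)&(r>52)&(z>12)&(z<100)&(r<96)
        print(a0,[(int(b),round(float(np.median(z[k&(abs(r-b)<2)])),1)) for b in range(54,95,4) if (k&(abs(r-b)<2)).sum()>1])
cv2.imwrite('pics/'+sys.argv[1],cv2.resize(c['color'][150:250,230:390,::-1],None,fx=5,fy=5,interpolation=cv2.INTER_CUBIC))
E
python3 fl.py s7.png -8.5
```

```text
-8.5 [(54, 54.6), (58, 56.8), (62, 53.7), (66, 46.1), (78, 82.6), (82, 67.7), (86, 58.8), (90, 79.3), (94, 84.0)]
```

View pics/s7.png

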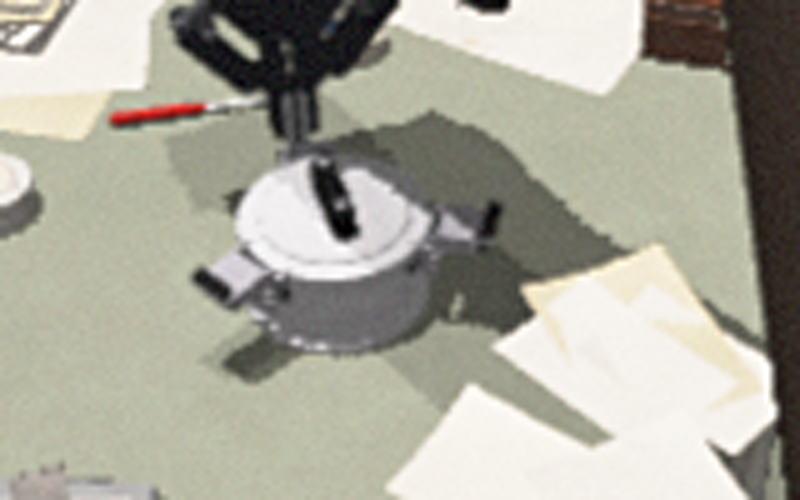

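The scene view shows flap_a at about (310,150) folding down under the fingers, about 1 rad by depth, while the other two clips are still out at (225,280) and (480,220). I'll continue in small steps.

```bash
python3 -m handwheel '-0.09 0 0.14 0 0;-0.18 0 0.28 0 0;-0.18 0 0.28 0 0' && python3 f.py -8.5 3 && python3 -m handwheel '-0.1 0 0.13 0 0;-0.2 0 0.26 0 0;-0.2 0 0.26 0 0' && python3 f.py -8.5 3 && python3 -m handwheel '-0.11 0 0.12 0 0;-0.23 0 0.24 0 0;-0.23 0 0.24 0 0' && python3 f.py -8.5 3 && python3 -m handwheel '-0.12 0 0.1 0 0;-0.25 0 0.2 0 0;-0.25 0 0.2 0 0' && python3 f.py -8.5 3
```

```text
time_s: 20.8
eef_pos: [573.5, 119.4, 41.9]
eef_rot: [3.133, -0.233, 0.009]
contact_force: [0.0, 1.1, 0.1]
gripper_width: -0.0
finger_force: 0.0
t 20.80 corner r 80.9 h 33.9 tang -0.1 th 1.10 R 33.0 (33.8) F 1.1 Fr -0.1 Fz 0.1 yaw -8.5
time_s: 21.1
eef_pos: [571.8, 119.7, 39.5]
eef_rot: [3.133, -0.233, 0.01]
contact_force: [1.5, -0.7, 0.0]
gripper_width: 0.0
finger_force: 0.5
t 21.10 corner r 79.2 h 31.5 tang -0.1 th 1.19 R 33.2 (33.8) F 1.7 Fr 1.6 Fz 0.0 yaw -8.5
time_s: 21.4
eef_pos: [570.4, 120.0, 37.6]
eef_rot: [3.133, -0.233, 0.013]
contact_force: [3.7, -1.0, 2.9]
gripper_width: 0.1
finger_force: 2.4
t 21.40 corner r 77.7 h 29.6 tang 0.0 th 1.26 R 33.3 (33.8) F 4.8 Fr 3.8 Fz 2.9 yaw -8.5
```

```bash
python3 -m handwheel '-0.1 0 0.09 0 0;-0.1 0 0.09 0 0' && python3 f.py -8.5 9 && python3 -m handwheel '-0.1 0 0.08 0 0;-0.1 0 0.08 0 0' && python3 f.py -8.5 8 && python3 -m handwheel '-0.1 0 0.08 0 0;-0.1 0 0.08 0 0' && python3 f.py -8.5 8
```

```text
time_s: 21.6
eef_pos: [569.4, 120.1, 36.6]
eef_rot: [3.133, -0.233, 0.013]
contact_force: [5.1, -1.8, 2.3]
gripper_width: 0.2
finger_force: 2.7
t 21.60 corner r 76.8 h 28.6 tang 0.0 th 1.30 R 33.4 (33.8) F 5.8 Fr 5.3 Fz 2.3 yaw -8.5
time_s: 21.8
eef_pos: [568.3, 120.3, 35.4]
eef_rot: [3.133, -0.233, 0.012]
contact_force: [6.1, -1.8, 0.2]
gripper_width: 0.1
finger_force: 2.6
t 21.80 corner r 75.6 h 27.4 tang -0.0 th 1.35 R 33.5 (33.8) F 6.3 Fr 6.3 Fz 0.2 yaw -8.5
time_s: 22.0
eef_pos: [565.5, 120.6, 33.9]
eef_rot: [3.133, -0.233, 0.006]
contact_force: [-0.9, 0.4, 0.4]
gripper_width: 0.3
finger_force: 0.0
t 22.00 corner r 72.8 h 25.9 tang -0.1 th 1.44 R 33.0 (33.8) F 1.1 Fr -0.9 Fz 0.4 yaw -8.5
```

```bash
python3 -m handwheel '-0.13 0 0.09 0 0;-0.13 0 0.09 0 0' && python3 f.py -8.5 3 && python3 -m handwheel '-0.14 0 0.08 0 0;-0.14 0 0.08 0 0' && python3 f.py -8.5 3 && python3 -m handwheel '-0.14 0 0.08 0 0;-0.14 0 0.08 0 0' && python3 f.py -8.5 3
```

```text
time_s: 22.2
eef_pos: [564.3, 120.7, 33.1]
eef_rot: [3.133, -0.233, 0.006]
contact_force: [-0.1, 0.5, -0.2]
gripper_width: -0.2
finger_force: 0.0
t 22.20 corner r 71.6 h 25.1 tang -0.2 th 1.49 R 33.0 (33.8) F 0.5 Fr -0.2 Fz -0.2 yaw -8.5
time_s: 22.4
eef_pos: [563.9, 120.9, 32.9]
eef_rot: [3.133, -0.233, 0.01]
contact_force: [1.8, -0.9, 0.2]
gripper_width: 0.0
finger_force: 0.8
t 22.40 corner r 71.2 h 24.9 tang -0.0 th 1.50 R 33.0 (33.8) F 2.0 Fr 1.9 Fz 0.2 yaw -8.5
time_s: 22.6
eef_pos: [563.7, 121.0, 32.8]
eef_rot: [3.133, -0.233, 0.014]
contact_force: [4.4, -1.6, 1.9]
gripper_width: 0.1
finger_force: 2.7
t 22.60 corner r 71.0 h 24.8 tang 0.0 th 1.51 R 32.9 (33.8) F 5.1 Fr 4.6 Fz 1.9 yaw -8.5
```

flap_a has snapped: the force rose to 6.3 N, dropped to zero, then met a stop at about 1.5 rad. I'll back off and go to flap_b.

```bash
python3 -m handwheel '0.8 0 0 0 0;1 0 -4.5 0 0;1 0 -9.5 8 0;-3.5 -2.5 -9.5 16 0;-8 -5 -9.5 24 0;-12.7 -8.1 -9.5 32 0;-12.7 -8.1 -9.5 40 0;-12.7 -8.1 -9.5 48 0'; python3 -m handwheel '0 0 0 8 0;0 0 0 12 0;0 0 0 12 0;0 0 0 12 0'; python3 s.py; python3 f.py 111.5; cat > g.py <<'E'
import sys
from h import *
from scipy.spatial.transform import Rotation as Ro
# g.py azimuth corner_r corner_h : shift in tool axes (cm) to bring corner there, tang 0
az,rc,h=map(float,sys.argv[1:4]); az=np.radians(az); s=robot.sense(); M=Ro.from_rotvec(s['eef_rot']).as_matrix()
T=np.r_[np.array([484.6,132.8])+(rc+9)*np.array([np.cos(az),np.sin(az)]),h+8]
print('shift cm',np.round(M.T@(T-s['eef_pos'])/10,2))
E
python3 g.py 111.5 85 75; python3 fl.py s8.png -8.5 111.5 -128.5
```

```text
time_s: 23.4
eef_pos: [445.8, 221.3, 125.9]
eef_rot: [-2.765, 1.49, -0.005]
contact_force: [0.7, -0.3, 0.5]
gripper_width: 0.3
finger_force: 0.0
time_s: 23.8
eef_pos: [447.9, 220.0, 125.8]
eef_rot: [-2.597, 1.765, -0.006]
contact_force: [-0.7, -0.5, -0.2]
gripper_width: 0.1
finger_force: 0.0
t 23.8 j [ 0.458  0.099 -0.319  1.149 -0.003 -1.49 ] p [447.9 220.  125.8] yaw -68.4 toolz [ 0.004 -0.001 -1.   ] F [-0.7 -0.5 -0.2]
t 23.80 corner r 85.6 h 117.8 tang 2.2 th -0.64 R 72.1 (33.8) F 0.9 Fr -0.2 Fz -0.2 yaw -68.4
shift cm [ 0.05 -0.21  4.28]
-8.5 [(54, 54.7), (62, 48.9)]
111.5 [(54, 54.2), (58, 35.5), (62, 35.1), (66, 62.9), (70, 62.2), (74, 61.1), (78, 61.8), (82, 60.8), (86, 65.7), (90, 64.5), (94, 65.6)]
-128.5 [(54, 53.5), (58, 62.5), (62, 62.8), (66, 63.1), (70, 63.9), (74, 63.2), (78, 64.3), (82, 68.9), (86, 69.5)]
```

```bash
python3 -m handwheel '0 -0.2 2 0 0;0 -0.2 4.5 0 0;0 -0.2 5 0 0;0 -0.2 5 0 0;0 -0.2 5 0 0' && python3 f.py 111.5 4 && python3 -m handwheel '0 0 0.2 0 0;-0.05 0 0.4 0 0;-0.1 0 0.6 0 0;-0.1 0 0.8 0 0;-0.1 0 0.8 0 0' && python3 f.py 111.5 4
```

```text
time_s: 24.35
eef_pos: [450.8, 220.9, 77.1]
eef_rot: [-2.594, 1.766, -0.009]
contact_force: [0.3, 0.3, 0.3]
gripper_width: 0.1
finger_force: 0.0
t 24.35 corner r 85.4 h 69.1 tang -0.9 th 0.00 R 35.3 (33.8) F 0.6 Fr 0.2 Fz 0.3 yaw -68.5
time_s: 24.85
eef_pos: [449.9, 221.6, 68.0]
eef_rot: [-2.595, 1.767, -0.008]
contact_force: [0.7, 0.0, -0.2]
gripper_width: -0.1
finger_force: 0.0
t 24.85 corner r 86.4 h 60.0 tang -0.3 th 0.27 R 33.1 (33.8) F 0.7 Fr -0.2 Fz -0.2 yaw -68.5
```

```bash
python3 -m handwheel '-0.03 0 0.2 0 0;-0.05 0 0.44 0 0;-0.05 0 0.7 0 0;-0.03 0 0.9 0 0;-0.03 0 1.1 0 0;-0.03 0 1.1 0 0' && python3 f.py 111.5 4 && python3 -m handwheel '0.03 0 0.2 0 0;0.08 0 0.4 0 0;0.14 0 0.6 0 0;0.14 0 0.6 0 0' && python3 f.py 111.5 4 && python3 -m handwheel '0.1 0 0.3 0 0;0.1 0 0.3 0 0' && python3 f.py 111.5 3 && python3 -m handwheel '0.14 0 0.3 0 0;0.14 0 0.3 0 0' && python3 f.py 111.5 3 && python3 fl.py s9.png 111.5
```

```text
time_s: 25.45
eef_pos: [449.9, 221.8, 56.9]
eef_rot: [-2.595, 1.767, -0.008]
contact_force: [0.1, -0.6, 0.2]
gripper_width: -0.1
finger_force: 0.0
t 25.45 corner r 86.6 h 48.9 tang -0.3 th 0.60 R 32.8 (33.8) F 0.6 Fr -0.6 Fz 0.2 yaw -68.5
time_s: 25.85
eef_pos: [450.5, 220.5, 51.0]
eef_rot: [-2.595, 1.767, -0.008]
contact_force: [-0.1, -0.1, 1.2]
gripper_width: -0.1
finger_force: 0.0
t 25.85 corner r 85.1 h 43.0 tang -0.4 th 0.79 R 32.7 (33.8) F 1.2 Fr -0.1 Fz 1.2 yaw -68.5
time_s: 26.05
eef_pos: [450.9, 219.5, 47.9]
eef_rot: [-2.595, 1.767, -0.008]
contact_force: [-0.3, -0.4, -0.4]
gripper_width: 0.1
finger_force: 0.0
t 26.05 corner r 84.0 h 39.9 tang -0.4 th 0.89 R 32.8 (33.8) F 0.7 Fr -0.3 Fz -0.4 yaw -68.5
time_s: 26.25
eef_pos: [451.4, 218.2, 44.9]
eef_rot: [-2.595, 1.767, -0.008]
contact_force: [0.3, 0.4, -0.1]
gripper_width: 0.2
finger_force: 0.0
t 26.25 corner r 82.6 h 36.9 tang -0.4 th 0.99 R 32.8 (33.8) F 0.5 Fr 0.2 Fz -0.1 yaw -68.5
111.5 [(54, 53.6), (58, 53.9), (62, 55.5), (66, 52.8), (70, 48.9), (74, 43.8), (78, 37.0), (82, 38.1), (86, 51.2), (90, 61.6), (94, 55.2)]
```

```bash
python3 -m handwheel '0.09 0 0.14 0 0;0.18 0 0.28 0 0;0.18 0 0.28 0 0' && python3 f.py 111.5 3 && python3 -m handwheel '0.1 0 0.13 0 0;0.2 0 0.26 0 0;0.2 0 0.26 0 0' && python3 f.py 111.5 3 && python3 -m handwheel '0.12 0 0.12 0 0;0.12 0 0.12 0 0' && python3 f.py 111.5 3 && python3 -m handwheel '0.12 0 0.12 0 0;0.12 0 0.12 0 0' && python3 f.py 111.5 3 && python3 -m handwheel '0.13 0 0.1 0 0;0.13 0 0.1 0 0' && python3 f.py 111.5 3 && python3 -m handwheel '0.13 0 0.1 0 0;0.13 0 0.1 0 0' && python3 f.py 111.5 3
```

```text
time_s: 26.6
eef_pos: [452.2, 216.6, 42.3]
eef_rot: [-2.594, 1.767, -0.008]
contact_force: [-0.1, 0.4, 0.2]
gripper_width: 0.0
finger_force: 0.0
t 26.60 corner r 80.8 h 34.3 tang -0.5 th 1.09 R 32.7 (33.8) F 0.4 Fr 0.4 Fz 0.2 yaw -68.5
time_s: 26.9
eef_pos: [453.0, 214.7, 39.8]
eef_rot: [-2.594, 1.767, -0.008]
contact_force: [-0.3, 0.6, 0.4]
gripper_width: 0.0
finger_force: 0.0
t 26.90 corner r 78.8 h 31.8 tang -0.6 th 1.19 R 32.7 (33.8) F 0.8 Fr 0.6 Fz 0.4 yaw -68.5
time_s: 27.1
eef_pos: [453.4, 213.9, 38.8]
eef_rot: [-2.594, 1.766, -0.008]
contact_force: [-1.8, 1.5, 0.7]
gripper_width: -0.4
finger_force: 0.9
t 27.10 corner r 77.9 h 30.8 tang -0.7 th 1.23 R 32.7 (33.8) F 2.5 Fr 2.1 Fz 0.7 yaw -68.5
time_s: 27.3
eef_pos: [453.9, 212.9, 37.6]
eef_rot: [-2.594, 1.766, -0.008]
contact_force: [-2.0, 2.9, 2.2]
gripper_width: 0.3
finger_force: 1.8
t 27.30 corner r 76.8 h 29.6 tang -0.7 th 1.28 R 32.6 (33.8) F 4.1 Fr 3.4 Fz 2.2 yaw -68.5
```

```bash
python3 -m handwheel '0.1 0 0.09 0 0;0.1 0 0.09 0 0' && python3 f.py 111.5 9 && python3 -m handwheel '0.1 0 0.08 0 0;0.1 0 0.08 0 0' && python3 f.py 111.5 8.5 && python3 -m handwheel '0.1 0 0.08 0 0;0.1 0 0.08 0 0' && python3 f.py 111.5 8.5
```

```text
time_s: 27.5
eef_pos: [454.2, 211.8, 36.6]
eef_rot: [-2.594, 1.766, -0.008]
contact_force: [-1.8, 2.5, 2.0]
gripper_width: 0.2
finger_force: 1.8
t 27.50 corner r 75.7 h 28.6 tang -0.7 th 1.32 R 32.6 (33.8) F 3.6 Fr 2.9 Fz 2.0 yaw -68.5
time_s: 27.7
eef_pos: [454.7, 210.5, 35.6]
eef_rot: [-2.595, 1.767, -0.009]
contact_force: [-1.0, 1.8, 0.7]
gripper_width: 0.2
finger_force: 0.7
t 27.70 corner r 74.2 h 27.6 tang -0.6 th 1.38 R 32.5 (33.8) F 2.2 Fr 2.0 Fz 0.7 yaw -68.5
time_s: 27.9
eef_pos: [455.1, 209.2, 34.7]
eef_rot: [-2.595, 1.768, -0.01]
contact_force: [-0.3, 0.4, -0.4]
gripper_width: 0.1
finger_force: 0.0
t 27.90 corner r 72.9 h 26.7 tang -0.5 th 1.43 R 32.4 (33.8) F 0.6 Fr 0.5 Fz -0.4 yaw -68.5
```

```bash
python3 -m handwheel '0.13 0 0.08 0 0;0.13 0 0.08 0 0' && python3 f.py 111.5 3.5 && python3 -m handwheel '0.14 0 0.08 0 0;0.14 0 0.08 0 0' && python3 f.py 111.5 3.5 && python3 -m handwheel '0.14 0 0.08 0 0;0.14 0 0.08 0 0' && python3 f.py 111.5 3.5 && python3 -m handwheel '0.14 0 0.08 0 0;0.14 0 0.08 0 0' && python3 f.py 111.5 3.5
```

```text
time_s: 28.1
eef_pos: [455.5, 208.2, 34.0]
eef_rot: [-2.595, 1.768, -0.009]
contact_force: [0.0, -1.0, 0.0]
gripper_width: -0.0
finger_force: 0.0
t 28.10 corner r 71.8 h 26.0 tang -0.6 th 1.47 R 32.3 (33.8) F 1.0 Fr -0.9 Fz 0.0 yaw -68.5
time_s: 28.3
eef_pos: [456.0, 207.1, 33.3]
eef_rot: [-2.594, 1.767, -0.008]
contact_force: [0.0, -0.8, -0.0]
gripper_width: -0.0
finger_force: 0.0
t 28.30 corner r 70.6 h 25.3 tang -0.6 th 1.51 R 32.3 (33.8) F 0.8 Fr -0.7 Fz -0.0 yaw -68.5
time_s: 28.5
eef_pos: [456.4, 206.5, 32.9]
eef_rot: [-2.594, 1.766, -0.007]
contact_force: [-2.2, 2.6, 2.8]
gripper_width: 0.2
finger_force: 2.1
t 28.50 corner r 69.9 h 24.9 tang -0.8 th 1.54 R 32.3 (33.8) F 4.4 Fr 3.2 Fz 2.8 yaw -68.5
```

```bash
python3 -m handwheel '0.08 0 0.04 0 0;0.08 0 0.04 0 0'; python3 f.py 111.5
```

```text
time_s: 28.7
eef_pos: [456.5, 206.3, 32.8]
eef_rot: [-2.593, 1.765, -0.005]
contact_force: [-4.1, 4.4, 5.1]
gripper_width: 0.3
finger_force: 3.9
t 28.70 corner r 69.7 h 24.8 tang -0.8 th 1.54 R 32.3 (33.8) F 7.9 Fr 5.6 Fz 5.1 yaw -68.5
```

flap_b went through its snap (4 N, then a drop to zero) and met the stop at 1.54 rad. Now flap_c.

```bash
python3 -m handwheel '-0.8 0 0 0 0;-1 0 -4.5 0 0;-1 0 -9.5 8 0;3.5 2.5 -9.5 16 0;8 5 -9.5 24 0;12.6 8.2 -9.5 32 0;12.6 8.2 -9.5 40 0;12.6 8.2 -9.5 48 0'; python3 -m handwheel '0 0 0 8 0;0 0 0 12 0;0 0 0 12 0;0 0 0 12 0'; python3 s.py; python3 g.py -128.5 84.5 75; python3 fl.py s10.png -8.5 111.5 -128.5
```

```text
time_s: 29.5
eef_pos: [425.5, 56.0, 127.2]
eef_rot: [-1.638, 2.676, -0.008]
contact_force: [-1.3, 0.8, -0.7]
gripper_width: -0.0
finger_force: 0.0
time_s: 29.9
eef_pos: [426.1, 58.1, 127.0]
eef_rot: [-1.365, 2.824, -0.006]
contact_force: [-0.0, -1.2, -0.7]
gripper_width: 0.2
finger_force: 0.0
t 29.9 j [ 0.137 -0.032 -0.453  1.144 -0.002 -0.764] p [426.1  58.1 127. ] yaw -128.4 toolz [ 0.006 -0.001 -1.   ] F [-0.  -1.2 -0.7]
shift cm [-0.13  0.09  4.4 ]
-8.5 [(54, 54.8), (62, 49.4)]
111.5 [(54, 54.7), (58, 53.3), (62, 49.5), (66, 36.6), (70, 25.0)]
-128.5 [(54, 53.8), (58, 62.1), (62, 64.4), (66, 63.6), (70, 63.1), (74, 64.0), (78, 66.6), (82, 68.4), (86, 68.3)]
```

```bash
python3 -m handwheel '-0.15 0.1 2 0 0;-0.15 0.1 4 0 0;-0.15 0.1 4.6 0 0;-0.15 0.1 4.6 0 0;-0.15 0.1 4.6 0 0' && python3 f.py -128.5 4 && python3 -m handwheel '0 0 0.2 0 0;0.05 0 0.4 0 0;0.1 0 0.6 0 0;0.15 0 0.8 0 0;0.2 0 1 0 0;0.22 0 1.2 0 0;0.22 0 1.2 0 0' && python3 f.py -128.5 4
```

```text
time_s: 30.45
eef_pos: [426.9, 59.9, 81.8]
eef_rot: [-1.363, 2.824, -0.005]
contact_force: [0.5, -0.7, 0.0]
gripper_width: -0.2
finger_force: 0.0
t 30.45 corner r 84.0 h 73.8 tang 0.2 th -0.13 R 36.5 (33.8) F 0.8 Fr 0.2 Fz 0.0 yaw -128.5
time_s: 31.15
eef_pos: [425.0, 58.0, 68.8]
eef_rot: [-1.363, 2.826, -0.005]
contact_force: [-0.4, 0.3, 0.1]
gripper_width: 0.3
finger_force: 0.0
t 31.15 corner r 86.6 h 60.8 tang -0.1 th 0.24 R 33.5 (33.8) F 0.5 Fr -0.0 Fz 0.1 yaw -128.5
```

```bash
python3 -m handwheel '0 0 0.2 0 0;0.03 0 0.5 0 0;0.03 0 0.8 0 0;0 0 1.05 0 0;0 0 1.2 0 0;0 0 1.2 0 0' && python3 f.py -128.5 4 && python3 -m handwheel '-0.03 0 0.2 0 0;-0.08 0 0.4 0 0;-0.14 0 0.6 0 0;-0.14 0 0.6 0 0' && python3 f.py -128.5 4 && python3 -m handwheel '-0.12 0 0.3 0 0;-0.12 0 0.3 0 0' && python3 f.py -128.5 3 && python3 -m handwheel '-0.14 0 0.3 0 0;-0.14 0 0.3 0 0' && python3 f.py -128.5 3 && python3 fl.py s11.png -128.5
```

```text
time_s: 31.75
eef_pos: [425.1, 58.1, 56.9]
eef_rot: [-1.363, 2.826, -0.005]
contact_force: [0.2, -0.7, -0.0]
gripper_width: 0.1
finger_force: 0.0
t 31.75 corner r 86.5 h 48.9 tang -0.1 th 0.61 R 32.7 (33.8) F 0.7 Fr 0.4 Fz -0.0 yaw -128.5
time_s: 32.15
eef_pos: [426.1, 59.3, 50.8]
eef_rot: [-1.363, 2.825, -0.005]
contact_force: [-0.0, -0.4, -0.2]
gripper_width: -0.1
finger_force: 0.0
t 32.15 corner r 85.0 h 42.8 tang -0.0 th 0.80 R 32.6 (33.8) F 0.5 Fr 0.4 Fz -0.2 yaw -128.5
time_s: 32.35
eef_pos: [426.9, 60.2, 47.9]
eef_rot: [-1.363, 2.825, -0.005]
contact_force: [-0.7, 0.2, -0.3]
gripper_width: -0.1
finger_force: 0.0
t 32.35 corner r 83.7 h 39.9 tang 0.0 th 0.90 R 32.5 (33.8) F 0.8 Fr 0.3 Fz -0.3 yaw -128.5
time_s: 32.55
eef_pos: [427.8, 61.3, 44.8]
eef_rot: [-1.363, 2.825, -0.005]
contact_force: [0.7, -0.2, 0.0]
gripper_width: 0.3
finger_force: 0.0
t 32.55 corner r 82.3 h 36.8 tang 0.0 th 1.00 R 32.6 (33.8) F 0.7 Fr -0.2 Fz 0.0 yaw -128.5
-128.5 [(54, 54.4), (58, 49.5), (62, 54.4), (66, 50.6), (70, 44.0), (74, 36.3), (78, 37.0), (82, 42.8), (86, 49.5), (94, 45.3)]
```

```bash
python3 -m handwheel '-0.08 0 0.14 0 0;-0.17 0 0.28 0 0;-0.17 0 0.28 0 0' && python3 f.py -128.5 3 && python3 -m handwheel '-0.1 0 0.13 0 0;-0.2 0 0.26 0 0;-0.2 0 0.26 0 0' && python3 f.py -128.5 3 && python3 -m handwheel '-0.11 0 0.12 0 0;-0.11 0 0.12 0 0' && python3 f.py -128.5 3 && python3 -m handwheel '-0.12 0 0.12 0 0;-0.12 0 0.12 0 0' && python3 f.py -128.5 3 && python3 -m handwheel '-0.12 0 0.1 0 0;-0.12 0 0.1 0 0' && python3 f.py -128.5 3 && python3 -m handwheel '-0.12 0 0.1 0 0;-0.12 0 0.1 0 0' && python3 f.py -128.5 3
```

```text
time_s: 32.9
eef_pos: [428.9, 62.6, 42.2]
eef_rot: [-1.363, 2.825, -0.005]
contact_force: [1.0, -0.5, -0.9]
gripper_width: 0.0
finger_force: 0.0
t 32.90 corner r 80.6 h 34.2 tang 0.1 th 1.10 R 32.6 (33.8) F 1.4 Fr -0.2 Fz -0.9 yaw -128.5
time_s: 33.2
eef_pos: [430.2, 64.2, 39.6]
eef_rot: [-1.363, 2.825, -0.005]
contact_force: [0.3, 0.1, 0.6]
gripper_width: -0.2
finger_force: 0.0
t 33.20 corner r 78.5 h 31.6 tang 0.1 th 1.20 R 32.6 (33.8) F 0.7 Fr -0.3 Fz 0.6 yaw -128.5
time_s: 33.4
eef_pos: [431.0, 65.1, 38.5]
eef_rot: [-1.363, 2.825, -0.005]
contact_force: [-0.6, -0.6, 0.4]
gripper_width: 0.2
finger_force: 0.0
t 33.40 corner r 77.4 h 30.5 tang 0.2 th 1.25 R 32.5 (33.8) F 0.9 Fr 0.9 Fz 0.4 yaw -128.5
time_s: 33.6
eef_pos: [431.7, 66.0, 37.3]
eef_rot: [-1.363, 2.825, -0.005]
contact_force: [-0.1, 0.0, -0.3]
gripper_width: 0.0
finger_force: 0.0
t 33.60 corner r 76.2 h 29.3 tang 0.2 th 1.30 R 32.5 (33.8) F 0.4 Fr 0.1 Fz -0.3 yaw -128.5
time_s: 33.8
eef_pos: [432.4, 66.9, 36.3]
eef_rot: [-1.363, 2.825, -0.005]
contact_force: [-0.1, 0.2, 0.0]
gripper_width: 0.3
finger_force: 0.0
t 33.80 corner r 75.0 h 28.3 tang 0.2 th 1.35 R 32.5 (33.8) F 0.2 Fr -0.1 Fz 0.0 yaw -128.5
time_s: 34.0
eef_pos: [433.2, 67.9, 35.3]
eef_rot: [-1.363, 2.825, -0.005]
contact_force: [0.2, 0.4, -0.4]
gripper_width: -0.1
finger_force: 0.0
t 34.00 corner r 73.8 h 27.3 tang 0.2 th 1.39 R 32.5 (33.8) F 0.6 Fr -0.4 Fz -0.4 yaw -128.5
```

```bash
python3 -m handwheel '-0.13 0 0.09 0 0;-0.13 0 0.09 0 0' && python3 f.py -128.5 3 && python3 -m handwheel '-0.14 0 0.09 0 0;-0.14 0 0.09 0 0' && python3 f.py -128.5 3 && python3 -m handwheel '-0.14 0 0.08 0 0;-0.14 0 0.08 0 0' && python3 f.py -128.5 3 && python3 -m handwheel '-0.14 0 0.08 0 0;-0.14 0 0.08 0 0' && python3 f.py -128.5 3 && python3 -m handwheel '-0.15 0 0.06 0 0;-0.15 0 0.06 0 0' && python3 f.py -128.5 3 && python3 -m handwheel '-0.15 0 0.06 0 0;-0.15 0 0.06 0 0' && python3 f.py -128.5 3
```

```text
time_s: 34.2
eef_pos: [433.9, 68.7, 34.5]
eef_rot: [-1.363, 2.825, -0.005]
contact_force: [-0.4, -1.3, 1.6]
gripper_width: 0.0
finger_force: 0.8
t 34.20 corner r 72.7 h 26.5 tang 0.2 th 1.44 R 32.5 (33.8) F 2.1 Fr 1.3 Fz 1.6 yaw -128.5
time_s: 34.4
eef_pos: [434.7, 69.8, 33.6]
eef_rot: [-1.363, 2.826, -0.005]
contact_force: [-0.6, -1.5, 1.9]
gripper_width: -0.1
finger_force: 1.7
t 34.40 corner r 71.4 h 25.6 tang 0.2 th 1.49 R 32.5 (33.8) F 2.5 Fr 1.5 Fz 1.9 yaw -128.5
time_s: 34.6
eef_pos: [435.6, 71.0, 32.7]
eef_rot: [-1.363, 2.825, -0.005]
contact_force: [-2.1, -2.9, 1.6]
gripper_width: 0.1
finger_force: 1.6
t 34.60 corner r 69.9 h 24.7 tang 0.2 th 1.54 R 32.4 (33.8) F 3.9 Fr 3.6 Fz 1.6 yaw -128.5
```

```bash
python3 -m handwheel '-0.1 0 0.05 0 0;-0.1 0 0.05 0 0' && python3 f.py -128.5 8.5 && python3 -m handwheel '-0.1 0 0.04 0 0;-0.1 0 0.04 0 0' && python3 f.py -128.5 8.5 && python3 -m handwheel '-0.1 0 0.04 0 0;-0.1 0 0.04 0 0' && python3 f.py -128.5 8.5
```

```text
time_s: 34.8
eef_pos: [436.3, 71.9, 32.1]
eef_rot: [-1.363, 2.825, -0.005]
contact_force: [-1.7, -2.4, 0.8]
gripper_width: 0.1
finger_force: 1.1
t 34.80 corner r 68.7 h 24.1 tang 0.1 th 1.58 R 32.4 (33.8) F 3.1 Fr 3.0 Fz 0.8 yaw -128.5
time_s: 35.0
eef_pos: [437.3, 73.0, 31.8]
eef_rot: [-1.362, 2.824, -0.004]
contact_force: [0.4, -0.6, -0.3]
gripper_width: 0.4
finger_force: 0.3
t 35.00 corner r 67.3 h 23.8 tang 0.2 th 1.62 R 32.1 (33.8) F 0.7 Fr 0.2 Fz -0.3 yaw -128.5
time_s: 35.2
eef_pos: [438.0, 73.8, 31.6]
eef_rot: [-1.362, 2.824, -0.004]
contact_force: [-0.9, -0.3, -0.6]
gripper_width: -0.1
finger_force: 0.0
t 35.20 corner r 66.2 h 23.6 tang 0.3 th 1.66 R 31.8 (33.8) F 1.1 Fr 0.8 Fz -0.6 yaw -128.5
```

Snap seen: about 4 N, then near zero. I'll follow through gently to the stop.

```bash
python3 -m handwheel '-0.13 0 0.03 0 0;-0.13 0 0.03 0 0' && python3 f.py -128.5 3.5 && python3 -m handwheel '-0.13 0 0.03 0 0;-0.13 0 0.03 0 0' && python3 f.py -128.5 3.5 && python3 -m handwheel '-0.13 0 0.03 0 0;-0.13 0 0.03 0 0' && python3 f.py -128.5 3.5 && python3 -m handwheel '-0.1 0 0.03 0 0;-0.1 0 0.03 0 0' && python3 f.py -128.5 3.5
```

```text
time_s: 35.4
eef_pos: [438.5, 74.4, 31.2]
eef_rot: [-1.363, 2.825, -0.005]
contact_force: [-0.8, 0.1, 0.7]
gripper_width: -0.3
finger_force: 0.7
t 35.40 corner r 65.5 h 23.2 tang 0.3 th 1.68 R 31.9 (33.8) F 1.0 Fr 0.4 Fz 0.7 yaw -128.5
time_s: 35.6
eef_pos: [438.6, 74.6, 30.9]
eef_rot: [-1.363, 2.827, -0.007]
contact_force: [-3.4, -5.0, 3.4]
gripper_width: 0.1
finger_force: 3.0
t 35.60 corner r 65.2 h 22.9 tang 0.2 th 1.69 R 32.1 (33.8) F 7.0 Fr 6.1 Fz 3.4 yaw -128.5
```

```bash
python3 -m handwheel '0.6 0 0 0 0;1.2 0 0 0 0;1.5 0 -5 0 0;1.5 0 -10 0 0;3 0 -15 0 0;3 0 -15 0 0;3 0 -15 0 0' ; python3 s.py; python3 fl.py s12.png -8.5 111.5 -128.5; python3 - <<'E'
from h import *
c=robot.camera('wrist'); cv2.imwrite('pics/w12.png',c['color'][:,:,::-1]); A=cloud(c,np.ones((400,640),bool)); d=A[:,:2]-np.array([484.6,132.8]); z=A[:,2]
for a0 in (-8.5,111.5,-128.5):
    u=np.array([np.cos(np.radians(a0)),np.sin(np.radians(a0))]); r=d@u; t=d@np.array([-u[1],u[0]]); k=(abs(t)<12)&(r>52)&(z>12)&(z<70)&(r<96)
    print(a0,[(int(b),round(float(np.median(z[k&(abs(r-b)<1.5)])),1)) for b in range(54,95,3) if (k&(abs(r-b)<1.5)).sum()>1])
D=A[(z>53)&(z<61)&(np.hypot(*d.T)<48)]; q=D-D.mean(0); print(np.median(D[:,2]),np.linalg.lstsq(np.c_[q[:,:2],np.ones(len(q))],q[:,2],rcond=None)[0])
E
```

```text
time_s: 36.3
eef_pos: [420.4, 51.9, 182.2]
eef_rot: [-1.36, 2.822, -0.006]
contact_force: [0.3, -1.0, 0.2]
gripper_width: 0.0
finger_force: 0.0
t 36.3 j [ 1.230e-01 -6.700e-02 -3.640e-01  1.264e+00 -1.000e-03 -7.750e-01] p [420.4  51.9 182.2] yaw -128.54 toolz [ 0.01  0.   -1.  ] F [ 0.3 -1.   0.2]
-8.5 [(54, 54.9), (58, 50.9)]
111.5 [(54, 54.2), (58, 52.7), (62, 47.8), (66, 36.2), (70, 25.4)]
-128.5 [(54, 54.2), (58, 36.2), (62, 45.8)]
-8.5 []
111.5 []
-128.5 [(54, 35.5), (57, 35.7), (60, 26.5), (63, 41.4), (66, 47.9)]
57.63176909876887 [3.58270382e-03 6.82463754e-03 3.41457872e-14]
```

View pics/w12.png

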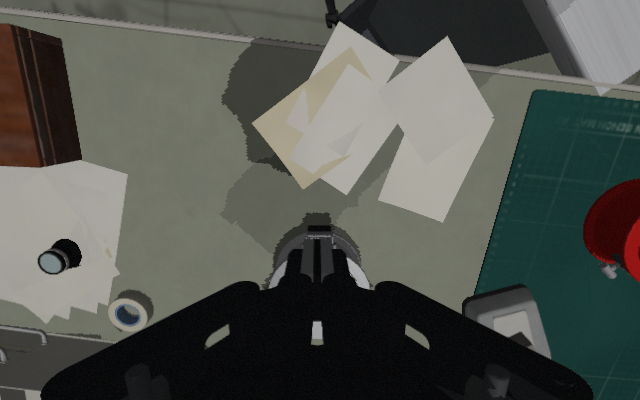

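View pics/s12.png

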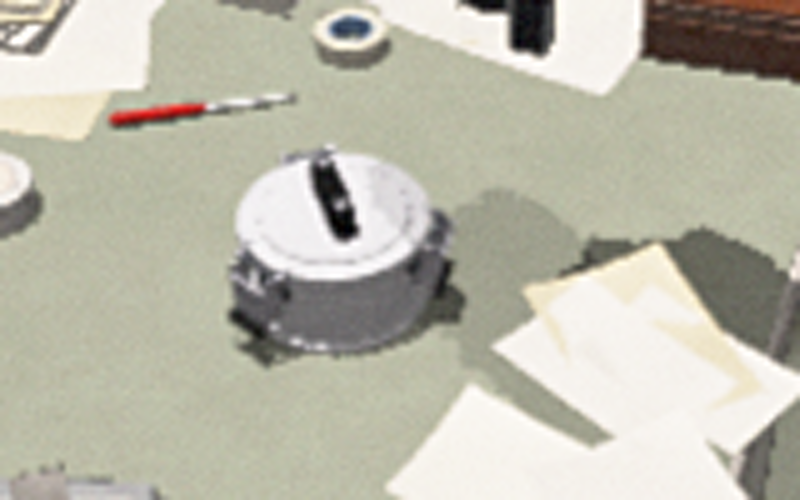

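The lid is seated and all three clips hang down, with pads at about (250,320) and (440,275) and the third behind at (305,155). The screwdriver, tape and loupe show no sign of having moved. Handing in.

```bash
python3 -c "
from cell import robot
print(robot.close_job())"
```

```text
the job is handed in; nothing more can be done
None
```

The lid is on the canister and released, and all three clips snapped behind their keepers, with no clip reading over 9 N. On flap_a's first try the finger slipped off the pad and pressed the clip's end at about 9 N. The job was handed in at about 36 s with no bystander touched, but no verdict came back.

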